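# Fetch the bur tray from under the shelf with the hook

## Robot

A 6-joint arm with a two-finger parallel gripper is mounted at the origin on the work surface. World frame = base frame: x ahead of the robot, y to its left, z up, the work surface at z = 0. Lengths are in m, angles in rad, forces in N, time in s.
With the tool pointing down it reaches from about 0.375 to 0.975 m from the base axis. Payload 3.8 kg.
Tool frame: the origin (TCP) lies midway between the tips of the shut fingers; the grasp point (between the pads) lies 19 mm behind it; z points along the fingers, y is the direction in which the jaws open and shut (so a half turn about z gives the same grasp; the last joint's range is limited). The gripper opens to 85 mm and grips with 20 to 120 N. Pads are 22 mm wide; open, the fingers measure 114 mm over their backs; the gripper's body (76 mm by 85 mm) begins 54 mm behind the grasp point. The pads swing forward as they close: fully open they stand 13 mm farther back than shut.
Start: joints at [-1.196, 0.264, 1.604, -0, 1.274, -0.037], TCP at [0.27, -0.619, 0.231] pointing down, gripper open.
Joint ranges: [-2.63, 2.63], [-0.94, 2.18], [0.31, 2.57], [-1.31, 4.45], [0, 2.66], [-2.55, 2.55]. Speed limits (rad/s): [2.57, 2.57, 3.14, 3.14, 3.14, 3.14].

## Interface

Orientations are given as a rotation vector (axis times angle).
In Python, from workcell import bot gives the robot as it stands. The module is installed in compiled form; this text tells all that it offers.
- The arm moves only by the tool move_arm, never from a script. Its argument "steps" is a list of rows, each a list of 5 numbers: the shift along the tool's x, y, z in mm, then the turn about the tool's z in degrees, then the opening in per cent of the stroke, from 0 (shut) to 100 (fully open). In form: [[tx, ty, tz, turn, claw], ...]. A call has 1 to 20 rows; each row is the pose to reach, as a shift and turn from the pose commanded when the call began, along the tool's axes at that moment; what a row does not reach only later rows make up. A row lasts 1/10 s, in which the tool goes at most 50 mm and 8.59 degrees, less where a joint would pass 70% of its speed; a pose out of reach is approached as far as the arm can. A call with a gripper value outside its range is refused whole. The fingers move at their own pace and stop on an object; "newtons" is the grip in N (left out, the last holds). Time passes only in rows, so rows that repeat a pose let the fingers close. It gives the time, the measured TCP pose, the force and the opening at its end, in the units of the state.
- bot.read_state(): the state, without advancing time (a new reading comes with each control period).
- bot.read_camera(name): name is "scene" or "top"; returns a dict with "pixels" (400x640x3 uint8, red, green, blue), "depth" (400x640 float32, m along the optical axis (not along the pixel's ray), 0 where there is no reading), "fovy" (degrees; the focal length in pixels is half the picture's height over the tangent of half this angle, whatever the lens; pixels are square), "cx", "cy" (the principal point, pixels), "xyz" and "attitude" of the camera in the world. Camera axes: x right, y up, looking along -z (the intrinsics and any distortion apply to the point x, -y, -z); pixel columns grow to the right and rows downward; lengths in m; the calibration is good to about 2 mm. A picture is of the moment at which its call begins.
- bot.finish_job(): hands the job in, once; it reports no verdict.
The state is a dict: "time": time; "q": joint angles; "joint_vel": joint speeds; "joint_torque": joint torques, N m; "tool_pos": TCP position; "tcp_rot": TCP orientation; "wrist_force": force on the tool from outside, world axes, zero at the start; "torque": the same for the moment, N m; "width": opening from 0.0 (shut) to 1.0 (fully open).
Only numpy, scipy, OpenCV 4.12 (cv2) and the standard library are available. Lean on these libraries where they do the work, as an engineer would, in place of code of your own. Each camera call takes 0.05 s, during which the arm holds its last target.

## Task

Take the hook tool off its stand, dip its tip into the bur tray behind the tray's front wall, and drag the tray forward until more than half of it is out from under the clear shelf, standing flat on the bench. Then hang the hook back in its stand and let go. Move the tray with the hook only, never with the gripper, do not hit the shelf, and leave everything else where it is.

Things in the scene. Friction and masses are not known exactly. Their poses are not given: they have to be found in the camera images.
- hook: hook tool, 293 mm, 140 g, hung upright in the stand, x axis as the stand's. Origin: centre of the underside of its round steel collar (48 mm across, z 0 to 6 mm); z points up the handle. Black square handle 22 x 22 mm (sides along x and y), z = 6 to 76. Steel shaft 8 mm thick down to z = -195, then a 25 mm foot bent 45 degrees towards -x.
- hook_tip (a point): end of the hook's bent foot (centre of its round end of 4 mm radius), at (-17.7, 0, -212.7) mm in the hook's frame.
- stand: fixed hook stand, left or right on the bench. Origin on the bench below the seat. Base plate x -50 to 80, y +-55, 12 mm thick; post at x = 42 to 58 mm carrying a level fork open to -x (roughly to the robot): two prongs 12 mm wide, 8 thick, x = 42 to -45, tops 240 mm above the bench (post top level with them), 24 mm slot between. Lips at the open ends (x = -45 to -40) rise 6 mm above the prongs.
- seat (a point): point 240 mm above the bench, midway between the stand's prongs, where the centre of the collar's underside rests when the hook hangs; about 15 mm of play towards the lips (stand's -x) and 8 mm either way across (8 mm shaft in the 24 mm slot).
- bur_tray: open grey tray 100 deep (x) by 110 wide, walls 30 high and 4 thick, floor 4 mm, 150 to 310 g, white block with 7 upright steel burs (74 mm high) in a row at its back (x 16 to 44). Floor in front, x -46 to 16, is empty. Origin: centre of the underside, x to its back; front wall at x -50 to -46. Loose under the shelf in one of 3 places, front 38 to 50 mm behind the shelf's front edge.
- riser: fixed shelf: clear board with aluminium edges, 220 deep (x) by 500 wide (y) by 6 mm, underside 200 mm above the bench (side rails below it at y = +-246 reach down to 188), on four slim legs (12 x 8 mm) at x = +-100, y = +-246 mm; open in front and behind. Origin on the bench under the board's centre; front edge, towards the robot, at x = -110 mm.
- plain_tray: tray of the same grey plastic, 100 deep (x) by 80 wide by 30 mm high, no burs, only two flat dark discs inside; stands under the shelf; bystander. Origin at the centre of its underside.
- jar: amber glass jar with black cap, 64 mm across, 70 mm high, under the shelf; bystander. Origin at the centre of its underside.
- dropper_a: white dropper bottle, 36 mm across, 95 mm high, standing on top of the shelf; bystander. Origin at the centre of its underside.
- dropper_b: amber dropper bottle, 36 mm across, 95 mm high, standing on top of the shelf; bystander. Origin at the centre of its underside.
- spray_bottle: white bottle with grey cap, 60 mm across, 170 mm high, on the bench on the side opposite to the hook's stand; bystander. Origin at the centre of its underside.
- mug: white ceramic mug, 76 mm across, 85 mm high, on the bench to the left of the shelf (+y); bystander. Origin at the centre of its underside.
- carton: closed cardboard carton 70 x 110 x 45 mm on the bench to the right of the shelf (-y); bystander. Origin at the centre of its underside.

How it is judged:
On the way, in this order (a step that is already met when the one before it is completed fails the run):
1. the hook is lifted off its stand (distance between hook and seat above 0.06 m), for 0.1 s.
2. the hook's tip is inside the bur tray, below the rim, between front wall and bur block (x of hook_tip in the frame of bur_tray between -0.05 and 0.016 m and y of hook_tip in the frame of bur_tray between -0.055 and 0.055 m and z of hook_tip in the frame of bur_tray below 0.03 m), for 0.1 s.
3. the tray's centre is out in front of the shelf's front edge with the hook's tip still in the tray (all of step 2 and x of bur_tray in the frame of riser below -0.11 m), for 0.1 s.
At the end, for the whole second after the job is handed in: The bur tray stands flat on the bench (within 6 degrees) at rest with its centre in front of the shelf's front edge; the hook hangs upright (within 7 degrees) and still in the stand, its collar resting on both prongs, within 45 mm of the seat (x of bur_tray in the frame of riser below -0.11 m and angle between bur_tray's own z axis and vertical below 0.1 rad and height (world z) of bur_tray below 0.006 m and linear speed of bur_tray below 0.02 m/s and distance between hook and seat below 0.045 m and angle between hook's own z axis and vertical below 0.12 rad and z of hook in the frame of stand between 0.234 and 0.245 m and linear speed of hook below 0.03 m/s); the robot touches nothing.
It fails at once if the gripper or arm touches the bur tray (contact force between any of the fingers, the arm and bur_tray above 0.5 N).
It fails at once if the shelf is hit by the hook or the robot with more than 10 N (contact force between any of hook, the fingers, the arm and riser above 10 N).
It fails at once if a bystander is moved more than 30 mm (distance of any of plain_tray, jar, dropper_a, dropper_b, spray_bottle, mug, carton from where it was at the start of the episode above 0.03 m).
It fails at once if the bur tray is tipped more than 25 degrees (angle between bur_tray's own z axis and vertical above 0.44 rad).
It also fails if it takes over 58 s, if anything falls off the work surface, if the arm or the gripper's body presses on something with over 40 N, if the wrist force passes 120 N, or if a joint passes its speed limit or range.

## Working session

There is one attempt and no reset: what is moved stays moved. The work goes in short steps, Python scripts to look and compute and a tool call to move; the robot and the scene stay as the last step left them, time stands still between calls to the robot, and variables do not carry over. Pictures are saved under pics/ and viewed, and the job is handed in when it is done.

Besides the shell and the picture viewer there is one more tool, called after "Request:" as a command line: name --pt "numbers of a row" for each row, then --argument value for the rest. move_arm: Moves the arm, as the interface text tells. Its arguments: {"type":"object","properties":{"steps":{"type":"array","items":{"type":"array","items":{"type":"number"}}},"newtons":{"type":"number"}},"required":["steps"]}

```bash
mkdir -p pics
cat > h.py <<'E'
import numpy as np,cv2
from scipy.spatial.transform import Rotation as R
from workcell import bot
def cam(n):
    c=bot.read_camera(n); return c
def K(c):
    f=200/np.tan(np.radians(c['fovy'])/2); return f
def rot(c):
    a=np.array(c['attitude'],float)
    if a.shape==(3,3): return a
    if a.size==3: return R.from_rotvec(a).as_matrix()
    return None
def ray(c,u,v):
    f=K(c); d=np.array([(u-c['cx'])/f,-(v-c['cy'])/f,-1.0]); return np.array(c['xyz']),rot(c)@d
def onz(c,u,v,z):
    o,d=ray(c,u,v); return o+d*(z-o[2])/d[2]
def dep(c,u,v):
    o,d=ray(c,u,v); return o+d*c['depth'][int(v),int(u)]
def proj(c,p):
    q=rot(c).T@(np.array(p)-np.array(c['xyz'])); f=K(c); return c['cx']+f*q[0]/-q[2], c['cy']-f*q[1]/-q[2]
E
python3 - <<'E'
from h import *
import pickle
s=bot.read_state();print(s)
for n in('scene','top'):
    c=cam(n);print({k:v for k,v in c.items() if k not in('pixels','depth')})
    cv2.imwrite(f'pics/{n}0.png',c['pixels'][:,:,::-1]);pickle.dump(c,open(n+'0.pkl','wb'))
E
```

```text
{'time': 0.0, 'q': array([-1.19589603e+00,  2.64759893e-01,  1.60539984e+00, -8.03299448e-06,
        1.27368121e+00, -3.68886888e-02]), 'joint_vel': array([ 0.00017745, -0.00080099, -0.00075601, -0.00037006,  0.00123232,
        0.00136662]), 'joint_torque': array([ 5.66376930e-04, -5.15111303e+01, -3.67310107e+01,  1.58532720e-05,
        1.29511720e-02, -8.58174587e-06]), 'tool_pos': array([ 0.2699008 , -0.6178858 ,  0.22994352]), 'tcp_rot': array([-3.07306851e+00, -6.41826914e-01,  6.05488130e-04]), 'wrist_force': array([-0.40653321, -0.08606754,  0.02497744]), 'torque': array([-0.02436656, -0.03902523,  0.00547338]), 'width': 1.001835823052548}
{'fovy': 50.74651538395276, 'cx': 315.43298706128235, 'cy': 205.3286688478064, 'xyz': array([0.01620966, 0.68270463, 0.89483191]), 'attitude': array([ 0.36854155, -1.06871026, -2.24430322])}
{'fovy': 54.50691353581206, 'cx': 318.932803788978, 'cy': 205.85748227442758, 'xyz': array([0.33035629, 0.00449372, 1.34991468]), 'attitude': array([ 0.13520452, -0.15800788, -1.57367008])}
```

View pics/scene0.png

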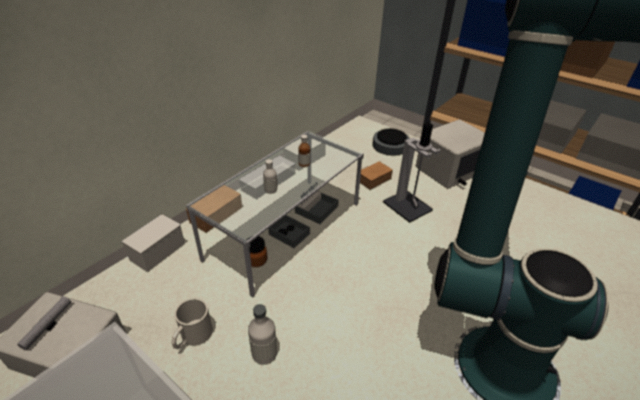

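View pics/top0.png

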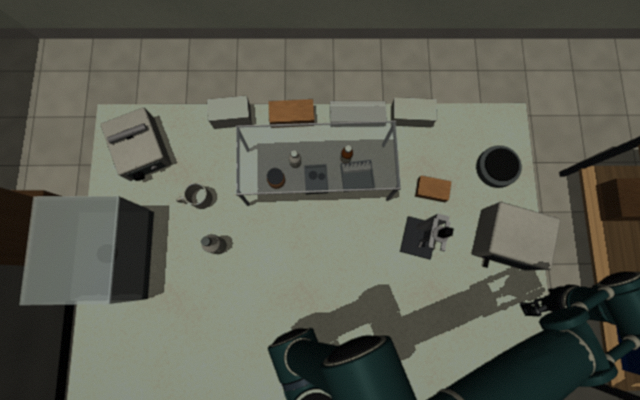

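The scene picture shows the shelf around (280,190), with the plain tray (with discs) at (290,230), the bur tray at (317,207) and the stand and hook at (415,170). In the top picture the shelf spans (237–398, 125–192), the bur tray is at (357,174) and the stand with the hook is at (432,235). I'll zoom in next.

Run:
```python
from h import *
import pickle
t=pickle.load(open('top0.pkl','rb'));s=pickle.load(open('scene0.pkl','rb'))
def crop(c,x0,x1,y0,y1,k,n):
    im=c['pixels'][y0:y1,x0:x1,::-1]; im=np.clip(im.astype(float)*1.5,0,255).astype('uint8')
    cv2.imwrite(n,cv2.resize(im,None,fx=k,fy=k,interpolation=cv2.INTER_CUBIC))
crop(t,390,470,195,265,8,'pics/a_t.png')
crop(t,230,410,115,215,4,'pics/b_t.png')
crop(s,370,450,100,230,4,'pics/a_s.png')
for n,c in(('t',t),('s',s)):
    d=c['depth'];print(n,(d>0).mean())
    for uv in ((100,350),(220,300),(400,240),(500,250),(430,150),(300,215),(300,330),(280,380),(360,250)):
        print(uv,dep(c,*uv).round(3),onz(c,*uv,0).round(3))
```

```text
t 0.9961015625
(100, 350) [0.108 0.707 0.001] [0.108 0.707 0.   ]
(220, 300) [ 0.264  0.321 -0.003] [0.264 0.32  0.   ]
(400, 240) [ 0.462 -0.299 -0.001] [ 0.462 -0.298  0.   ]
(500, 250) [ 0.414 -0.573  0.153] [ 0.424 -0.646  0.   ]
(430, 150) [ 0.792 -0.425 -0.005] [ 0.79  -0.424  0.   ]
(300, 215) [ 0.553  0.051 -0.003] [0.553 0.051 0.   ]
(300, 330) [0.198 0.041 0.277] [0.164 0.051 0.   ]
(280, 380) [0.077 0.092 0.287] [0.008 0.116 0.   ]
(360, 250) [ 0.428 -0.158 -0.001] [ 0.428 -0.157  0.   ]
s 0.99595703125
(100, 350) [0.535 0.606 0.259] [ 0.746  0.574 -0.   ]
(220, 300) [ 0.645  0.297 -0.002] [0.644 0.298 0.   ]
(400, 240) [ 0.404 -0.211 -0.007] [ 0.401 -0.205  0.   ]
(500, 250) [0.099 0.037 0.342] [ 0.15  -0.362  0.   ]
(430, 150) [ 0.432 -0.365  0.233] [ 0.578 -0.734  0.   ]
(300, 215) [ 0.709 -0.093  0.002] [ 0.71  -0.094  0.   ]
(300, 330) [ 0.425  0.231 -0.002] [0.424 0.232 0.   ]
(280, 380) [ 0.374  0.356 -0.003] [0.373 0.357 0.   ]
(360, 250) [ 0.469 -0.09   0.001] [ 0.47 -0.09  0.  ]
```

View pics/a_t.png

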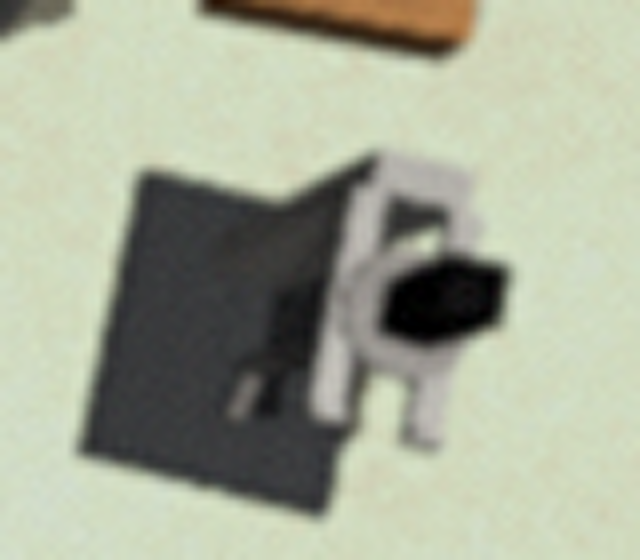

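View pics/b_t.png

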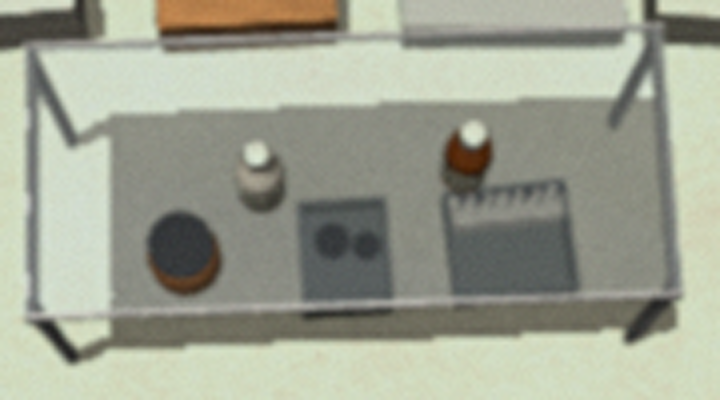

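View pics/a_s.png

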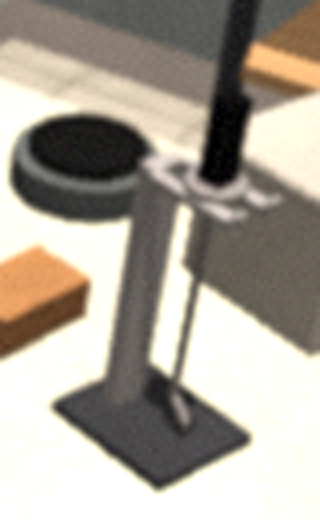

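```bash
cat > m.py <<'E'
from h import *
import pickle
t=pickle.load(open('top0.pkl','rb'));s=pickle.load(open('scene0.pkl','rb'))
def P(c,x0,y0,k,px,py,z): return onz(c,x0+(px+.5)/k-.5,y0+(py+.5)/k-.5,z)
E
python3 - <<'E'
from m import *
A=lambda x,y,z:P(t,390,195,8,x,y,z)
bl,br_,f=A(148,170,.012),A(80,455,.012),A(328,517,.012)
print('base',bl,br_,f,np.linalg.norm(bl-br_),np.linalg.norm(f-br_))
for e in [(bl-br_),(br_-f)]: print(np.degrees(np.arctan2(e[1],e[0])))
for n,p in dict(postL=(375,150),postR=(470,162),lipL=(310,412),lipLr=(350,425),lipR=(402,440),lipRr=(440,450),collarleft=(340,300)).items(): print(n,A(*p,.24).round(4))
B=lambda x,y,z:P(t,230,115,4,x,y,z)
c=[B(*p,.206) for p in [(28,318),(680,297),(28,42),(662,28)]]
print('shelf',np.round(c,4)); print(np.mean(c,0))
for a,b in((0,1),(2,3),(0,2),(1,3)): e=c[b]-c[a]; print(np.linalg.norm(e),np.degrees(np.arctan2(e[1],e[0])))
c=[B(*p,.03) for p in [(442,195),(565,180),(578,293),(455,303)]]
print('tray rim BL BR FR FL',np.round(c,4))
for a,b in((0,1),(1,2),(0,3)): e=c[b]-c[a]; print(np.linalg.norm(e),np.degrees(np.arctan2(e[1],e[0])))
# scene
S=lambda x,y,z:P(s,370,100,4,x,y,z)
print('sc base front corner',S(160,486,.012),S(55,408,.012),S(250,438,.012),S(50,408,.012))
# depth
d=t['depth']
E
```

```text
base [ 0.54523866 -0.32790813  0.012     ] [ 0.42134373 -0.292123    0.012     ] [ 0.39399622 -0.39755171  0.012     ] 0.1289594040697929 0.10891785427405264
-16.11054170783234
75.45834390075176
postL [ 0.5154 -0.3545  0.24  ]
postR [ 0.5107 -0.3889  0.24  ]
lipL [ 0.4205 -0.3249  0.24  ]
lipLr [ 0.4157 -0.339   0.24  ]
lipR [ 0.4102 -0.3573  0.24  ]
lipRr [ 0.4066 -0.3707  0.24  ]
collarleft [ 0.4607 -0.3382  0.24  ]
shelf [[ 0.5837  0.234   0.206 ]
 [ 0.597  -0.2583  0.206 ]
 [ 0.8035  0.2406  0.206 ]
 [ 0.8134 -0.2545  0.206 ]]
[ 0.69937272 -0.00955534  0.206     ]
0.49253674691733784 -88.45747008913143
0.4952562832911875 -88.8572278364123
0.21987977962902935 1.7197473315725254
0.21643280455056962 1.005815884622135
tray rim BL BR FR FL [[ 0.7317 -0.0922  0.03  ]
 [ 0.745  -0.2016  0.03  ]
 [ 0.6421 -0.2095  0.03  ]
 [ 0.6338 -0.1017  0.03  ]]
0.11020879050525399 -83.08425906852014
0.10319857037315741 -175.61667486461266
0.09839782439438738 -174.48360951523688
sc base front corner [ 0.4169766  -0.28745341  0.012     ] [ 0.53400382 -0.31704549  0.012     ] [ 0.39060463 -0.38816879  0.012     ] [ 0.53719472 -0.31431202  0.012     ]
```

Run:
```python
from m import *
def crop(c,x0,x1,y0,y1,k,n,g=1.5):
    im=c['pixels'][y0:y1,x0:x1,::-1]; im=np.clip(im.astype(float)*g,0,255).astype('uint8')
    cv2.imwrite(n,cv2.resize(im,None,fx=k,fy=k,interpolation=cv2.INTER_CUBIC))
crop(s,230,370,130,300,4.5,'pics/b_s.png')
crop(t,320,410,145,205,8,'pics/c_t.png',2)
crop(s,400,450,110,170,10,'pics/c_s.png',1.3)
```

```text
(no output)
```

View pics/b_s.png

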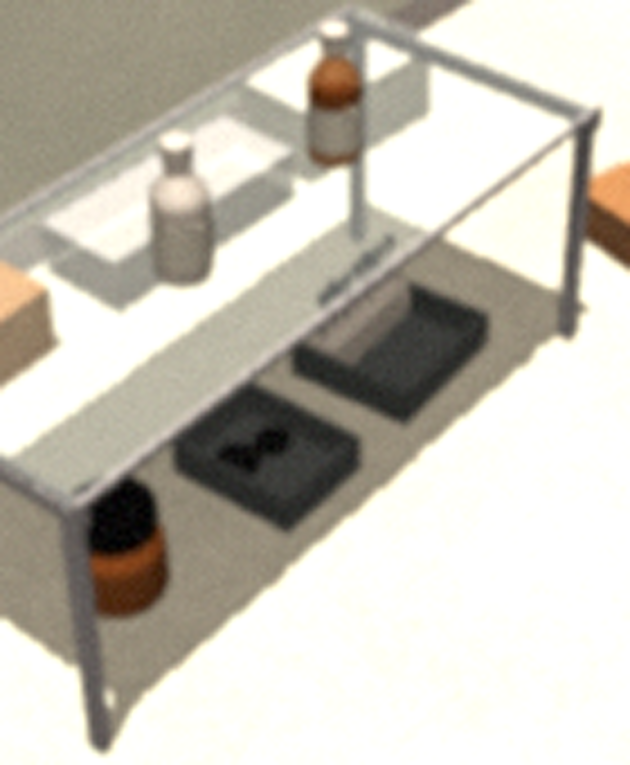

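View pics/c_t.png

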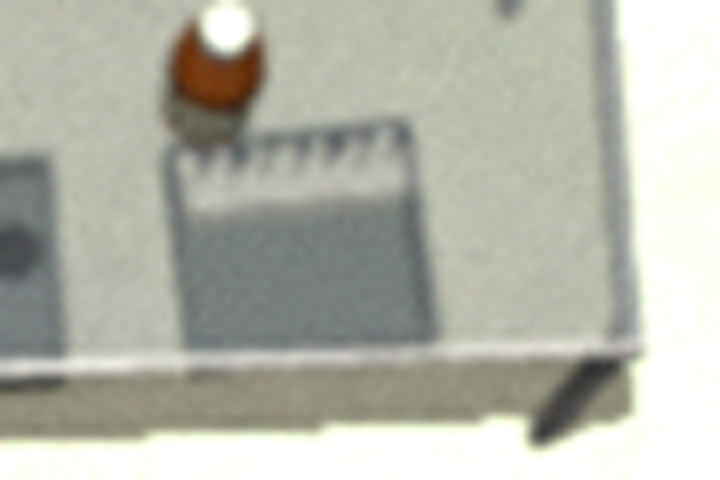

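View pics/c_s.png

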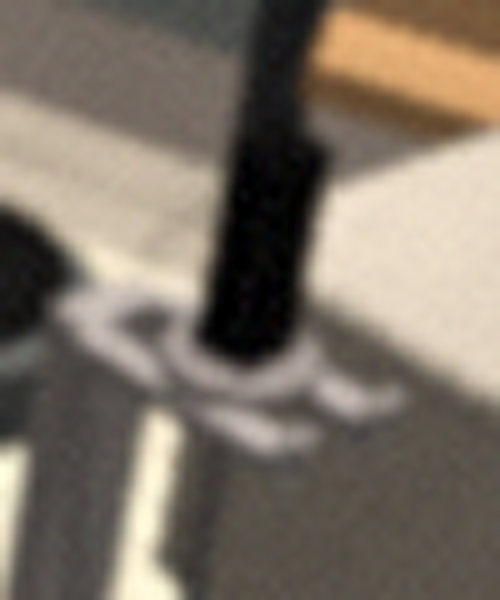

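Run:
```python
from m import *
A=lambda x,y,z:P(t,390,195,8,x,y,z)
print('collar top cam',A(402,318,.243))
C=lambda x,y,z:P(s,400,110,10,x,y,z)
print('collar scene cam',C(245,355,.243))
print('scene lips (near L prong, far R)',C(318,432,.246),C(405,395,.246))
# handle pixels by depth in top
d=t['depth'];im=t['pixels'].astype(int)
for c,(u0,u1,v0,v1) in((t,(432,460,222,242)),(s,(415,440,120,150))):
    pts=[]
    for v in range(v0,v1):
        for u in range(u0,u1):
            if c['pixels'][v,u].max()<35:
                p=dep(c,u,v)
                if .25<p[2]<.32 and np.hypot(p[0]-.456,p[1]+.36)<.05: pts.append(p)
    pts=np.array(pts);print(len(pts),np.median(pts,0) if len(pts) else'')
    top=pts[pts[:,2]>.308]; print('top',len(top),top.mean(0) if len(top) else '')
# tray front bottom corners in scene (b_s k=4.5 offset 230,130)
D=lambda x,y,z:P(s,230,130,4.5,x,y,z)
print('tray scene: front-left bot, front-left rim?',D(405,420,0),D(295,362,.03) ,D(405,395,.03),D(488,325,.03))
print('shelf front edge scene',D(75,497,.203),D(600,115,.203))
print('legs bottom front', D(105,750,0),D(570,335,0))
B=lambda x,y,z:P(t,230,115,4,x,y,z)
print('legs bottom top cam',B(75,358,0),B(630,340,0))
```

```text
collar top cam [ 0.45366702 -0.35927682  0.243     ]
collar scene cam [ 0.45198244 -0.36264825  0.243     ]
scene lips (near L prong, far R) [ 0.41334436 -0.33349814  0.246     ] [ 0.40355797 -0.36852279  0.246     ]
115 [ 0.45214586 -0.3524924   0.30779062]
top 57 [ 0.45396955 -0.357737    0.31490859]
183 [ 0.44855357 -0.3518893   0.28631088]
top 37 [ 0.45165851 -0.35720457  0.31237441]
tray scene: front-left bot, front-left rim? [ 0.63705254 -0.10582811  0.        ] [ 0.71452018 -0.07655829  0.03      ] [ 0.63272    -0.09959425  0.03      ] [ 0.6358676  -0.19892584  0.03      ]
shelf front edge scene [0.58893887 0.23139717 0.203     ] [ 0.59135525 -0.25166993  0.203     ]
legs bottom front [0.58717869 0.23414035 0.        ] [ 0.60348337 -0.25996925  0.        ]
legs bottom top cam [0.59290307 0.2328854  0.        ] [ 0.60599627 -0.25917809  0.        ]
```

```bash
cat > w.py <<'E'
from h import *
import sys
def shift(x,y,z,phi=None):
    """world TCP target + jaw-axis heading deg -> tool shift mm, turn deg"""
    st=bot.read_state(); M=R.from_rotvec(st['tcp_rot']).as_matrix()
    d=M.T@(np.array([x,y,z])-st['tool_pos'])*1000
    cur=np.degrees(np.arctan2(M[1,1],M[0,1]))
    return d.round(1), None if phi is None else round(-(phi-cur),1), round(cur,1)
def stt():
    st=bot.read_state(); print(round(st['time'],2),st['tool_pos'].round(4),'f',st['wrist_force'].round(2),'tq',st['torque'].round(2),'w',round(st['width'],3),'q',st['q'].round(2))
E
python3 - <<'E'
from w import *
stt();print(shift(.4535,-.359,.42,-105.3), shift(.4535,-.359,.269,-105.3))
E
```

```text
0.1 [ 0.27   -0.618   0.2301] f [ 0.36 -0.07  0.31] tq [-0.03  0.    0.02] w 1.001 q [-1.2   0.26  1.61 -0.    1.27 -0.04]
(array([ 271.9, -164.2, -189.6]), np.float64(38.9), np.float64(-66.4)) (array([ 271.9, -163.9,  -38.6]), np.float64(38.9), np.float64(-66.4))
```

Request:
move_arm --pt "0 0 -40 0 100" --pt "0 0 -80 0 100" --pt "0 0 -120 0 100" --pt "30 -18 -160 4 100" --pt "60 -36 -190 8 100" --pt "95 -57 -190 14 100" --pt "130 -78 -190 20 100" --pt "165 -99 -190 26 100" --pt "200 -120 -190 32 100" --pt "235 -141 -190 38 100" --pt "272 -164 -190 39 100" --pt "272 -164 -190 39 100" --pt "272 -164 -190 39 100"

```text
time: 1.4
tool_pos: [0.4541, -0.3585, 0.4209]
tcp_rot: [3.114, -0.417, -0.001]
wrist_force: [-0.3, -0.6, 0.5]
width: 1.0
```

Run:
```python
from w import *
stt();print(shift(.4535,-.359,.269,-105.3))
c=cam('scene');cv2.imwrite('pics/s1.png',cv2.resize(c['pixels'][60:220,340:500,::-1],None,fx=3.5,fy=3.5,interpolation=2))
c=cam('top');cv2.imwrite('pics/t1.png',cv2.resize(c['pixels'][170:300,380:540,::-1],None,fx=4,fy=4,interpolation=2))
```

```text
1.4 [ 0.4541 -0.3585  0.4209] f [-0.31 -0.62  0.52] tq [ 0.02  0.02 -0.01] w 1.0 q [-0.71  0.02  1.54 -0.    1.58  1.13]
(array([ -0.4,   0.6, 151.9]), np.float64(0.0), np.float64(-105.3))
```

View pics/s1.png

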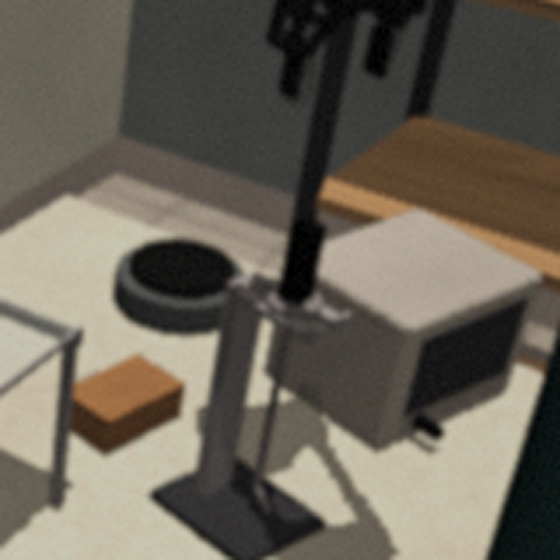

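View pics/t1.png

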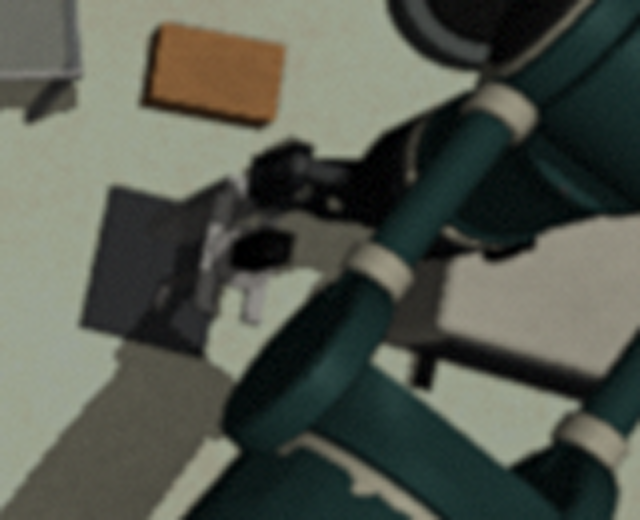

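The gripper is above the handle (298,270 in the scene crop) with a finger on each side. I'll go down and close.

Request:
move_arm --pt "0 0 30 0 100" --pt "0 0 60 0 100" --pt "0 0 85 0 100" --pt "0 0 110 0 100" --pt "0 0 130 0 100" --pt "0 0 145 0 100" --pt "0 0 151 0 100" --pt "0 0 151 0 100" --pt "0 0 151 0 60" --pt "0 0 151 0 30" --pt "0 0 151 0 0" --pt "0 0 151 0 0" --pt "0 0 151 0 0" --pt "0 0 151 0 0" --newtons 40

```text
time: 2.9
tool_pos: [0.4541, -0.3596, 0.271]
tcp_rot: [3.113, -0.421, 0.001]
wrist_force: [0.0, -0.6, 2.8]
width: 0.251
```

Run:
```python
from w import *
stt()
c=cam('scene');cv2.imwrite('pics/s2.png',cv2.resize(c['pixels'][80:220,360:480,::-1],None,fx=4,fy=4,interpolation=2))
```

```text
2.9 [ 0.4541 -0.3596  0.271 ] f [ 0.02 -0.61  2.79] tq [0.   0.05 0.04] w 0.251 q [-0.71  0.06  1.77 -0.    1.31  1.13]
```

View pics/s2.png

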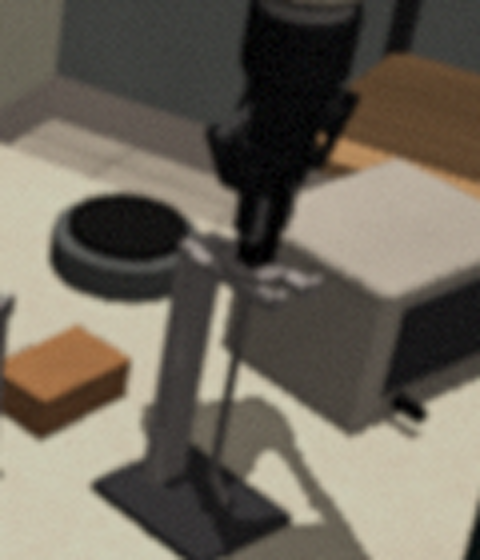

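Opening 0.251 × 85 mm is about 21 mm, so the handle is gripped. I'll lift 150 mm. The moves can't tilt the tool and a vertical shaft can't reach under the shelf, so I'll lean the hook in the grip by pressing its shaft against the top of the fixed stand post.

Request:
move_arm --pt "0 0 -10 0 0" --pt "0 0 -30 0 0" --pt "0 0 -60 0 0" --pt "0 0 -90 0 0" --pt "0 0 -120 0 0" --pt "0 0 -140 0 0" --pt "0 0 -150 0 0" --pt "0 0 -150 0 0" --pt "10 0 -150 0 0" --pt "20 0 -150 0 0" --pt "26 0 -150 0 0" --pt "26 0 -150 0 0" --newtons 40

```text
time: 4.15
tool_pos: [0.4797, -0.3663, 0.4185]
tcp_rot: [-3.112, 0.42, 0.003]
wrist_force: [0.1, 0.2, -1.5]
width: 0.252
```

Run:
```python
from w import *
stt()
c=cam('scene');cv2.imwrite('pics/s3.png',cv2.resize(c['pixels'][40:220,350:480,::-1],None,fx=3.3,fy=3.3,interpolation=2))
```

```text
4.15 [ 0.4797 -0.3663  0.4185] f [ 0.14  0.2  -1.49] tq [ 0.03  0.01 -0.01] w 0.252 q [-0.69  0.07  1.49  0.    1.58  1.15]
```

View pics/s3.png

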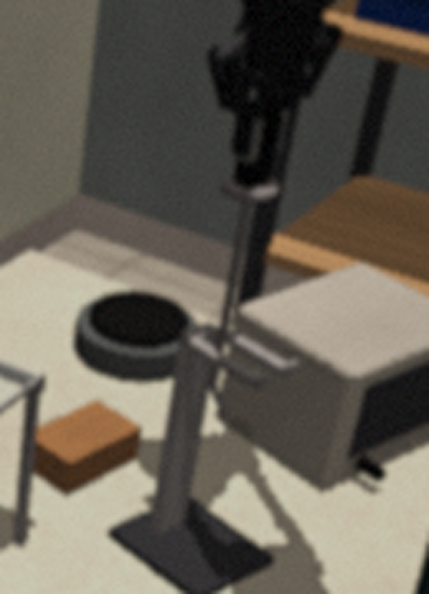

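The hook is held upright (collar at (255,190) in the crop) and its shaft is in the fork slot at (225,330). Now I'll push slowly against the post.

Request:
move_arm --pt "8 0 0 0 0" --pt "14 0 0 0 0" --pt "18 0 0 0 0" --pt "22 0 0 0 0" --pt "26 0 0 0 0" --pt "30 0 0 0 0" --pt "34 0 0 0 0" --pt "38 0 0 0 0" --pt "40 0 0 0 0" --pt "40 0 0 0 0" --newtons 30

```text
time: 5.2
tool_pos: [0.5178, -0.3768, 0.4201]
tcp_rot: [-3.113, 0.421, 0.0]
wrist_force: [-1.8, -0.2, -1.8]
width: 0.254
```

Run:
```python
from w import *
stt()
c=cam('scene');cv2.imwrite('pics/s4.png',cv2.resize(c['pixels'][40:220,350:480,::-1],None,fx=3.3,fy=3.3,interpolation=2))
```

```text
5.2 [ 0.5178 -0.3768  0.4201] f [-1.8  -0.2  -1.82] tq [0.17 0.57 0.  ] w 0.254 q [-0.67  0.14  1.41  0.    1.59  1.17]
```

View pics/s4.png

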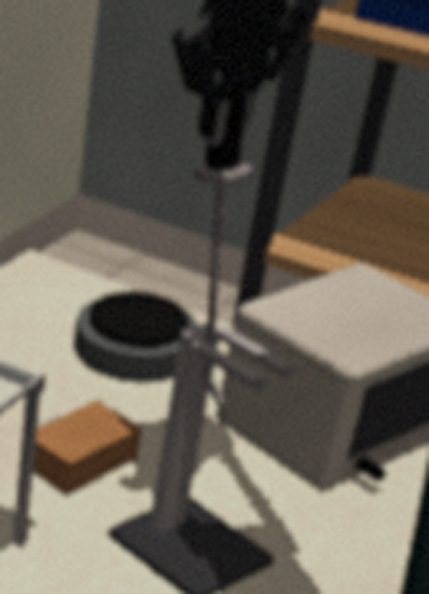

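The shaft leans with only 1.8 N of force. I'll continue.

Request:
move_arm --pt "4 0 0 0 0" --pt "8 0 0 0 0" --pt "12 0 0 0 0" --pt "16 0 0 0 0" --pt "20 0 0 0 0" --pt "24 0 0 0 0" --pt "28 0 0 0 0" --pt "32 0 0 0 0" --pt "36 0 0 0 0" --pt "40 0 0 0 0" --pt "44 0 0 0 0" --pt "48 0 0 0 0" --pt "48 0 0 0 0" --pt "44 0 0 0 0" --pt "38 0 -5 0 0" --pt "30 0 -20 0 0" --pt "30 0 -20 0 0" --newtons 30

```text
time: 6.95
tool_pos: [0.5461, -0.3853, 0.445]
tcp_rot: [3.11, -0.421, 0.009]
wrist_force: [0.9, -0.3, 0.4]
width: 0.257
```

Run:
```python
from w import *
stt()
import pickle
c=cam('scene');cv2.imwrite('pics/s5.png',cv2.resize(c['pixels'][40:220,350:480,::-1],None,fx=3.3,fy=3.3,interpolation=2));pickle.dump(c,open('s5.pkl','wb'))
c=cam('top');cv2.imwrite('pics/t5.png',cv2.resize(c['pixels'][150:300,360:520,::-1],None,fx=4,fy=4,interpolation=2));pickle.dump(c,open('t5.pkl','wb'))
```

```text
6.95 [ 0.5461 -0.3853  0.445 ] f [ 0.91 -0.3   0.42] tq [-0.02 -0.07 -0.02] w 0.257 q [-0.65  0.2   1.3  -0.    1.64  1.19]
```

View pics/s5.png

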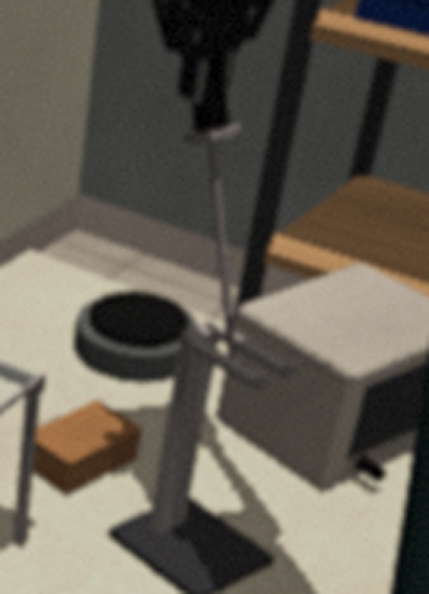

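View pics/t5.png

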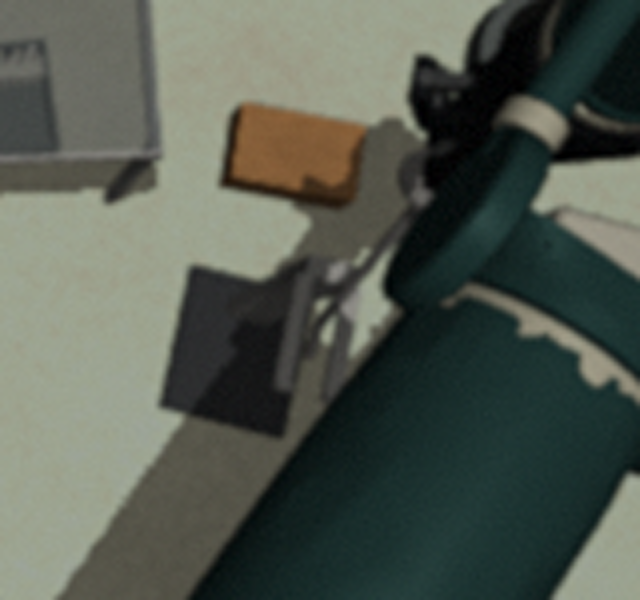

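The hook now leans about 20°, foot side forward. I'll lift it clear of the fork, move in front of the shelf and turn the foot away from the robot.

Request:
move_arm --pt "0 0 -20 0 0" --pt "0 0 -50 0 0" --pt "0 0 -80 0 0" --pt "-20 0 -80 0 0" --pt "-50 -20 -80 0 0" --pt "-80 -50 -80 0 0" --pt "-110 -80 -80 -6 0" --pt "-140 -110 -80 -13 0" --pt "-160 -140 -80 -20 0" --pt "-175 -165 -80 -28 0" --pt "-175 -165 -80 -36 0" --pt "-175 -165 -80 -44 0" --pt "-175 -165 -80 -52 0" --pt "-175 -165 -80 -60 0" --pt "-175 -165 -80 -68 0" --pt "-175 -165 -80 -76 0" --pt "-175 -165 -80 -84 0" --pt "-175 -165 -80 -92 0" --pt "-175 -165 -80 -100 0" --pt "-175 -165 -80 -100 0" --newtons 60

```text
time: 9.05
tool_pos: [0.4215, -0.1792, 0.5202]
tcp_rot: [2.323, 2.115, 0.0]
wrist_force: [-0.0, 0.6, -1.5]
width: 0.25
```

Run:
```python
from w import *
stt();print(shift(.42,-.18,.5,91.7))
```

```text
9.05 [ 0.4215 -0.1792  0.5202] f [-0.04  0.56 -1.48] tq [-0.03 -0.    0.02] w 0.25 q [-0.46 -0.19  1.56  0.    1.77 -0.36]
(array([-0.9, -1.4, 20.2]), np.float64(-97.1), np.float64(-5.4))
```

Request:
move_arm --pt "0 0 0 -8 0" --pt "0 0 0 -16 0" --pt "0 0 0 -24 0" --pt "0 0 0 -32 0" --pt "0 0 0 -40 0" --pt "0 0 0 -48 0" --pt "0 0 0 -56 0" --pt "0 0 0 -64 0" --pt "0 0 0 -72 0" --pt "0 0 0 -80 0" --pt "0 0 0 -88 0" --pt "0 0 0 -96 0" --pt "0 0 0 -97 0" --pt "0 0 0 -97 0" --newtons 60

```text
time: 10.45
tool_pos: [0.4214, -0.1793, 0.5202]
tcp_rot: [0.037, -3.141, 0.0]
wrist_force: [0.2, -0.1, -1.7]
width: 0.252
```

Run:
```python
from w import *
import pickle
stt();print(shift(.42,-.18,.5,91.7))
for n in('scene','top'):
    c=cam(n);pickle.dump(c,open(n+'6.pkl','wb'));cv2.imwrite(f'pics/{n}6.png',np.clip(c['pixels'][:,:,::-1]*1.4,0,255).astype('uint8'))
    print(proj(c,bot.read_state()['tool_pos']))
```

```text
10.45 [ 0.4214 -0.1793  0.5202] f [ 0.24 -0.07 -1.71] tq [-0.04  0.02  0.05] w 0.252 q [-0.46 -0.19  1.56 -0.    1.78 -2.05]
(array([ 1.4, -0.6, 20.2]), np.float64(-0.4), np.float64(91.3))
(np.float64(418.5965178460351), np.float64(75.79244415886794))
(np.float64(398.74921782111994), np.float64(235.24235911244932))
```

View pics/scene6.png

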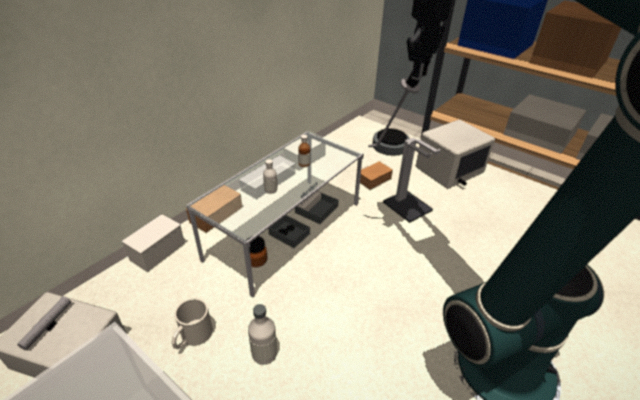

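View pics/top6.png

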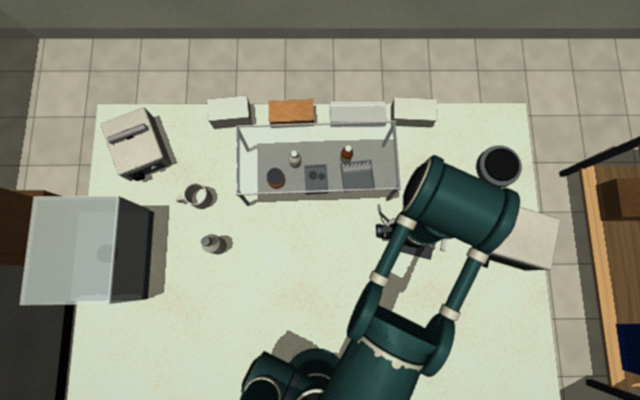

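The hook leans away from the robot, with its collar at about (411,83) and tip near (373,147) in the scene view. I'll zoom in to measure the tip.

Run:
```python
import pickle,cv2,numpy as np
c=pickle.load(open('scene6.pkl','rb'));t=pickle.load(open('top6.pkl','rb'))
g=lambda c,x0,x1,y0,y1,k:cv2.resize(np.clip(c['pixels'][y0:y1,x0:x1,::-1]*1.5,0,255).astype('uint8'),None,fx=k,fy=k,interpolation=2)
cv2.imwrite('pics/s6c.png',g(c,360,430,70,160,6)); cv2.imwrite('pics/t6c.png',g(t,360,420,190,250,9))
```

```text
(no output)
```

View pics/s6c.png

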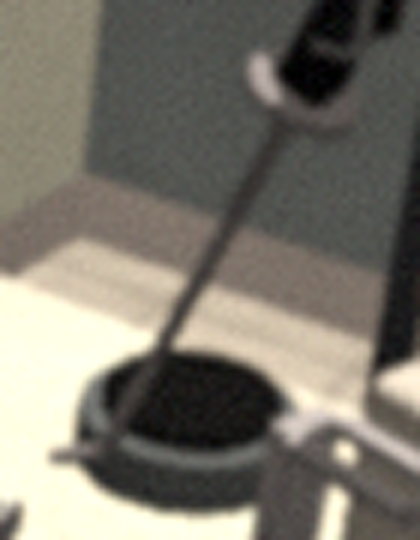

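View pics/t6c.png

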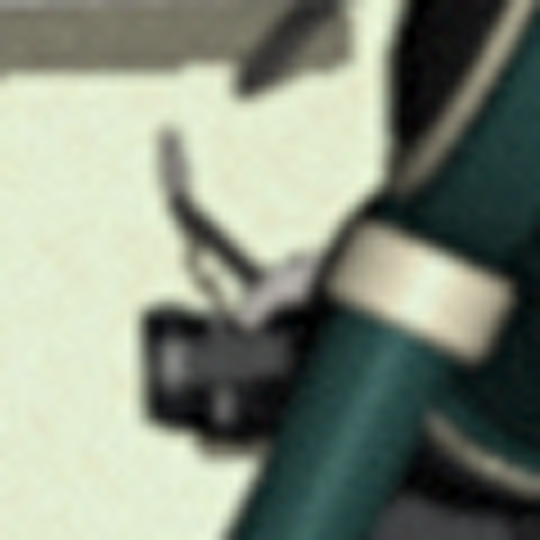

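Run:
```python
from h import *
import pickle
s=pickle.load(open('scene6.pkl','rb'));t=pickle.load(open('top6.pkl','rb'))
def tri(a,b):
    o1,d1=ray(s,360+(a[0]+.5)/6-.5,70+(a[1]+.5)/6-.5);o2,d2=ray(t,360+(b[0]+.5)/9-.5,190+(b[1]+.5)/9-.5)
    d1/=np.linalg.norm(d1);d2/=np.linalg.norm(d2)
    k=np.linalg.lstsq(np.c_[d1,-d2],o2-o1,rcond=None)[0];p,q=o1+k[0]*d1,o2+k[1]*d2
    return ((p+q)/2).round(4),np.linalg.norm(p-q).round(4)
tip=tri((62,456),(170,140));bend=tri((110,445),(181,200))
print(tip,bend)
G=bot.read_state()['tool_pos']+[0,0,.019];print('tip rel TCP',tip[0]-bot.read_state()['tool_pos'],'bend rel grasp',bend[0]-G)
b=bend[0]-G;print('tilt',np.degrees(np.arctan2(np.hypot(b[0],b[1]),-b[2])),'dir',np.degrees(np.arctan2(b[1],b[0])))
for th in(16,18,20,22,24):
    a=np.radians(th);print(th,17.7*np.cos(a)+258.7*np.sin(a),258.7*np.cos(a)-17.7*np.sin(a)-19)
```

```text
(array([ 0.5286, -0.1773,  0.2962]), np.float64(0.0034)) (array([ 0.5064, -0.178 ,  0.3107]), np.float64(0.0057))
tip rel TCP [ 0.10715018  0.00204485 -0.2240618 ] bend rel grasp [ 0.08495018  0.00134485 -0.2285618 ]
tilt 20.391069533510837 dir 0.9069782296963521
16 88.32171596796593 224.7996195412822
18 96.7763967832231 221.56871996511964
20 105.11317046626107 218.04472446045017
22 113.32187994252857 214.23192647296625
24 121.39252416398354 210.13497130969918
```

Run:
```python
from w import *
print(shift(.44,-.156,.267,91.3));print(shift(.546,-.156,.267,91.3))
```

```text
(array([-19.1,  22.9, 253.3]), np.float64(0.1), np.float64(91.4))
(array([-125.1,   20.3,  253.3]), np.float64(0.1), np.float64(91.4))
```

Request:
move_arm --pt "-5 6 30 0 0" --pt "-10 12 65 0 0" --pt "-15 18 105 0 0" --pt "-19 23 145 0 0" --pt "-19 23 180 0 0" --pt "-19 23 210 0 0" --pt "-19 23 235 0 0" --pt "-19 23 250 0 0" --pt "-19 23 253 0 0" --pt "-19 23 253 0 0" --pt "-30 23 253 0 0" --pt "-45 22 253 0 0" --pt "-60 22 253 0 0" --pt "-75 21 253 0 0" --pt "-80 21 253 0 0" --pt "-80 21 253 0 0" --newtons 100

```text
time: 12.15
tool_pos: [0.5018, -0.156, 0.267]
tcp_rot: [0.045, -3.141, -0.0]
wrist_force: [0.2, -0.8, -1.1]
width: 0.247
```

Run:
```python
from w import *
import pickle
stt()
s=cam('scene');t=cam('top');pickle.dump((s,t),open('7.pkl','wb'))
g=lambda c,x0,x1,y0,y1,k:cv2.resize(np.clip(c['pixels'][y0:y1,x0:x1,::-1]*1.5,0,255).astype('uint8'),None,fx=k,fy=k,interpolation=2)
cv2.imwrite('pics/s7c.png',g(s,280,400,120,240,6)); cv2.imwrite('pics/t7c.png',g(t,320,420,140,230,7))
```

```text
12.15 [ 0.5018 -0.156   0.267 ] f [ 0.22 -0.79 -1.1 ] tq [0.1  0.   0.01] w 0.247 q [-0.35 -0.04  1.88 -0.    1.31 -1.95]
```

View pics/s7c.png

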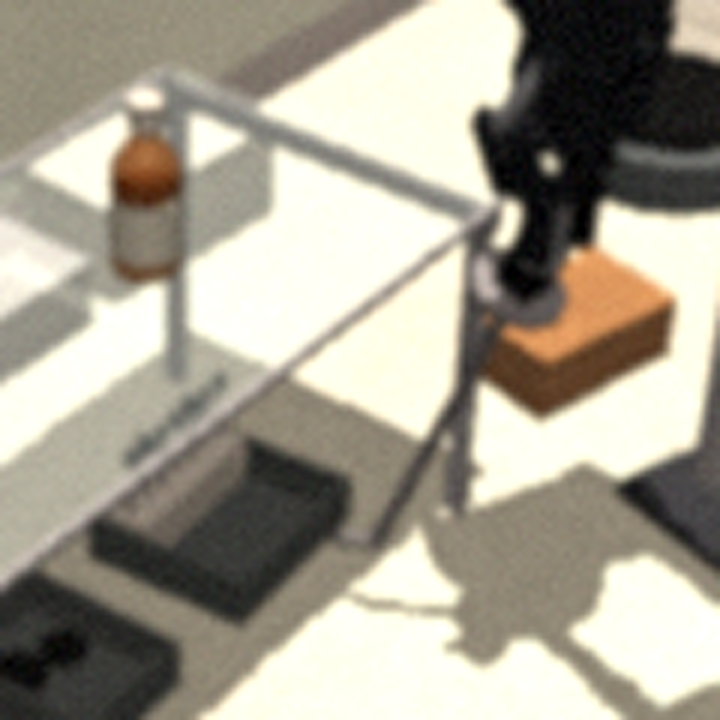

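View pics/t7c.png

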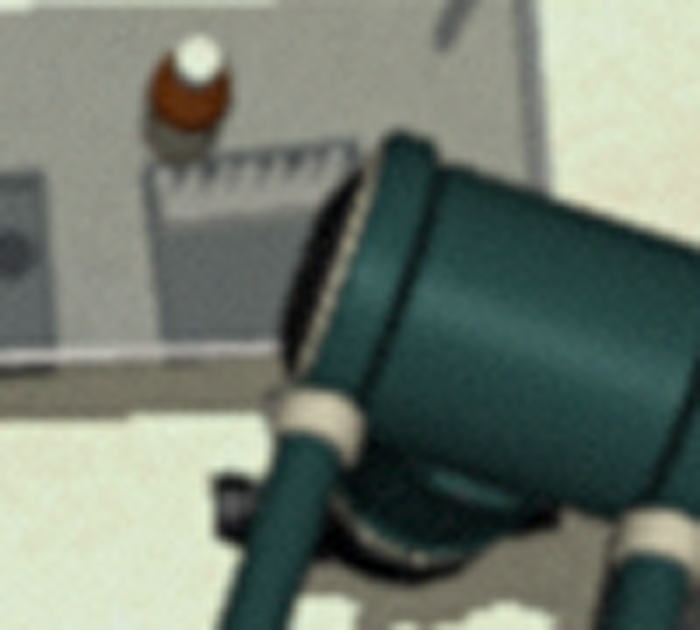

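Run:
```python
from h import *
import pickle
s,t=pickle.load(open('7.pkl','rb'))
Q=lambda x,y,z:onz(s,280+(x+.5)/6-.5,120+(y+.5)/6-.5,z).round(4)
print('tip',Q(345,538,.046),'front wall rim outer corners',Q(240,597,.03),Q(350,492,.03),'bottom',Q(240,625,0))
p=proj(s,[.609,-.154,.046]);print('expected tip px',(p[0]-280)*6,(p[1]-120)*6)
```

```text
tip [ 0.6042 -0.151   0.046 ] front wall rim outer corners [ 0.6277 -0.0933  0.03  ] [ 0.637  -0.1997  0.03  ] bottom [ 0.6347 -0.1028  0.    ]
expected tip px 338.67914970297693 528.9308221200918
```

The tip at (342,539) in the crop is about 30 mm in front of the tray's front wall, near its middle and above rim height. I'll go 46 mm further in and then down.

Request:
move_arm --pt "-8 0 -3 0 0" --pt "-18 0 -3 0 0" --pt "-28 0 -3 0 0" --pt "-38 -1 -3 0 0" --pt "-46 -1 -3 0 0" --pt "-46 -1 -3 0 0" --newtons 100

```text
time: 12.85
tool_pos: [0.548, -0.1558, 0.27]
tcp_rot: [0.044, -3.141, -0.0]
wrist_force: [-0.1, 0.4, -1.4]
width: 0.248
```

Run:
```python
from w import *
import pickle
stt()
s=cam('scene')
g=lambda c,x0,x1,y0,y1,k:cv2.resize(np.clip(c['pixels'][y0:y1,x0:x1,::-1]*1.5,0,255).astype('uint8'),None,fx=k,fy=k,interpolation=2)
cv2.imwrite('pics/s8c.png',g(s,290,390,140,235,7))
```

```text
12.85 [ 0.548  -0.1558  0.27  ] f [-0.13  0.44 -1.42] tq [ 0.03  0.06 -0.  ] w 0.248 q [-0.32  0.04  1.79  0.    1.31 -1.92]
```

View pics/s8c.png

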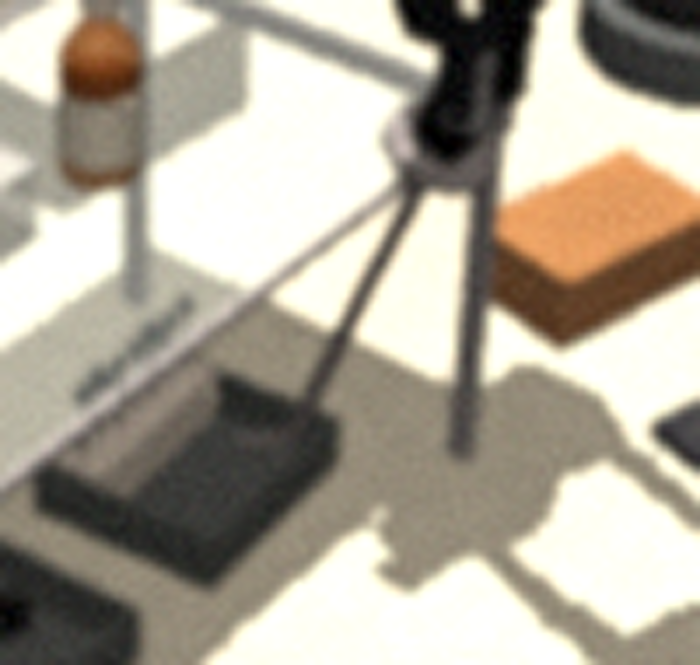

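The tip at about (245,430) is above the tray floor, behind the front wall. There is no contact with the shelf (forces near zero). Lowering now.

Request:
move_arm --pt "0 0 8 0 0" --pt "0 0 16 0 0" --pt "0 0 23 0 0" --pt "0 0 28 0 0" --pt "0 0 31 0 0" --pt "0 0 31 0 0" --newtons 100

```text
time: 13.5
tool_pos: [0.5497, -0.1562, 0.242]
tcp_rot: [-0.043, 3.133, -0.002]
wrist_force: [2.2, 2.0, 5.9]
width: 0.242
```

Run:
```python
from w import *
import pickle
stt()
s=cam('scene');pickle.dump(s,open('s9.pkl','wb'))
g=lambda c,x0,x1,y0,y1,k:cv2.resize(np.clip(c['pixels'][y0:y1,x0:x1,::-1]*1.5,0,255).astype('uint8'),None,fx=k,fy=k,interpolation=2)
cv2.imwrite('pics/s9c.png',g(s,290,390,140,235,7))
```

```text
13.5 [ 0.5497 -0.1562  0.242 ] f [2.2  2.   5.94] tq [ 0.23 -1.48  0.02] w 0.242 q [-0.32  0.06  1.82  0.    1.25 -1.92]
```

View pics/s9c.png

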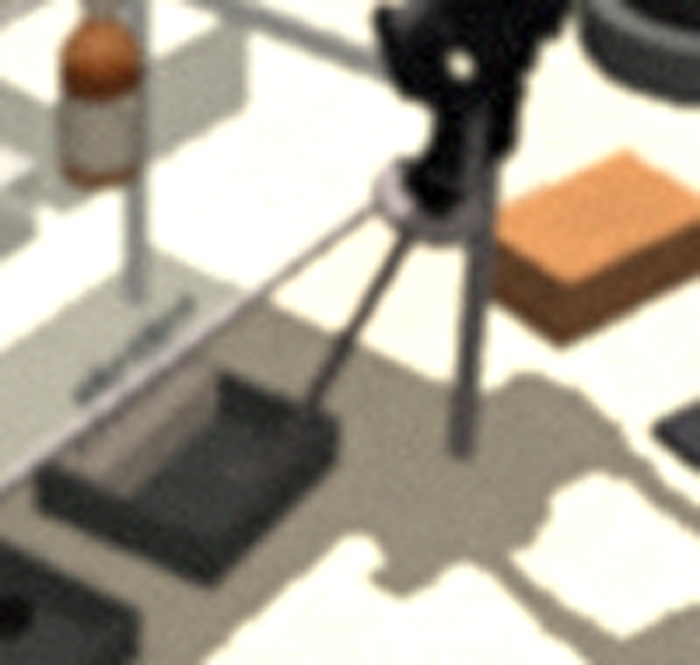

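There is 7 N upward at TCP z 0.242, so the foot is resting on the tray's front wall. The bend has to get behind the wall. I'll lift, recheck the lean, then slide in along the shaft direction.

Request:
move_arm --pt "0 0 -8 0 0" --pt "0 0 -18 0 0" --pt "0 0 -28 0 0" --pt "0 0 -31 0 0" --pt "0 0 -31 0 0" --newtons 100

```text
time: 14.05
tool_pos: [0.5471, -0.156, 0.271]
tcp_rot: [-0.044, 3.14, -0.001]
wrist_force: [0.6, 0.7, -2.4]
width: 0.247
```

Run:
```python
from w import *
import pickle
stt()
s=cam('scene');pickle.dump(s,open('s10.pkl','wb'))
g=lambda c,x0,x1,y0,y1,k:cv2.resize(np.clip(c['pixels'][y0:y1,x0:x1,::-1]*2.2,0,255).astype('uint8'),None,fx=k,fy=k,interpolation=2)
im=g(s,300,370,140,230,8)
T=bot.read_state()['tool_pos']
for th,col in((18,(0,0,255)),(20.5,(0,255,0)),(23,(255,0,0))):
    a=np.radians(th);G=T+[0,0,.019]
    for (x,z) in((0,-48),(0,-243),(-17.7,-260.7)):
        P=G+np.array([-x*np.cos(a)-z*np.sin(a),0.002,z*np.cos(a)-x*-1*0+x*np.sin(a)*-1*-1])/1000
        u,v=proj(s,P);cv2.circle(im,(int((u-300+.5)*8),int((v-140+.5)*8)),3,col,-1)
cv2.imwrite('pics/s10c.png',im)
```

```text
14.05 [ 0.5471 -0.156   0.271 ] f [ 0.59  0.7  -2.39] tq [ 0.02 -0.01 -0.03] w 0.247 q [-0.32  0.04  1.79 -0.    1.31 -1.92]
```

View pics/s10c.png

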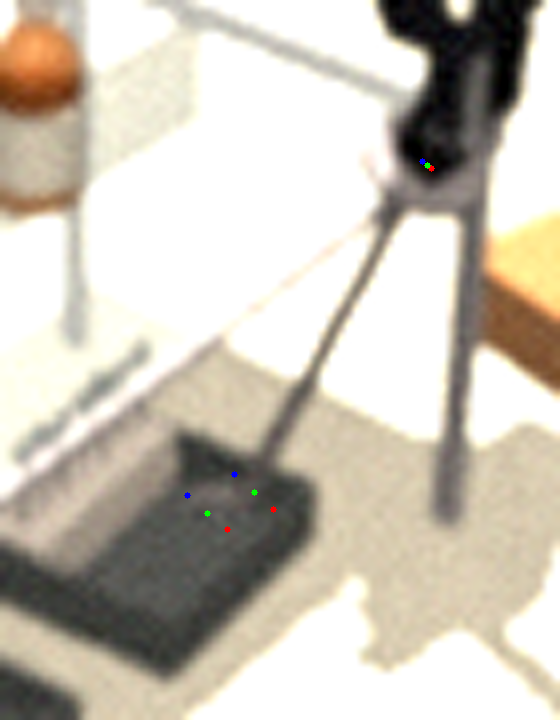

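Run:
```python
from h import *
import pickle
s=pickle.load(open('s10.pkl','rb'))
Q=lambda x,y,z:onz(s,300+(x+.5)/8-.5,140+(y+.5)/8-.5,z).round(4)
print('bend',Q(258,468,.0617),'tip',Q(190,490,.053),'wall rim outer',Q(165,645,.03),Q(315,490,.03),'bottom',Q(165,675,0),Q(313,515,0))
```

```text
bend [ 0.6399 -0.1689  0.0617] tip [ 0.6583 -0.149   0.053 ] wall rim outer [ 0.623  -0.0905  0.03  ] [ 0.6369 -0.2051  0.03  ] bottom [ 0.6327 -0.1033  0.    ] [ 0.6489 -0.2219  0.    ]
```

Request:
move_arm --pt "-2 0 5 0 0" --pt "-5 0 10 0 0" --pt "-7 0 16 0 0" --pt "-9 0 22 0 0" --pt "-11 0 27 0 0" --pt "-11 0 27 0 0" --newtons 100

```text
time: 14.7
tool_pos: [0.5574, -0.1553, 0.2417]
tcp_rot: [0.044, -3.139, -0.001]
wrist_force: [-0.2, 0.5, -2.1]
width: 0.244
```

Run:
```python
from w import *
stt()
```

```text
14.7 [ 0.5574 -0.1553  0.2417] f [-0.22  0.48 -2.07] tq [-0.04  0.06  0.01] w 0.244 q [-0.31  0.08  1.8  -0.    1.27 -1.91]
```

Request:
move_arm --pt "-1 0 3 0 0" --pt "-3 0 5 0 0" --pt "-3 0 7 0 0" --pt "-3 0 7 0 0" --newtons 100

```text
time: 15.1
tool_pos: [0.5607, -0.1554, 0.236]
tcp_rot: [0.044, -3.141, -0.0]
wrist_force: [-0.8, -0.4, -1.4]
width: 0.247
```

Run:
```python
from w import *
stt()
s=cam('scene')
g=lambda c,x0,x1,y0,y1,k:cv2.resize(np.clip(c['pixels'][y0:y1,x0:x1,::-1]*2.2,0,255).astype('uint8'),None,fx=k,fy=k,interpolation=2)
cv2.imwrite('pics/s11c.png',g(s,300,370,140,230,8))
```

```text
15.1 [ 0.5607 -0.1554  0.236 ] f [-0.76 -0.45 -1.4 ] tq [-0.04  0.07  0.07] w 0.247 q [-0.31  0.09  1.8  -0.    1.25 -1.91]
```

View pics/s11c.png

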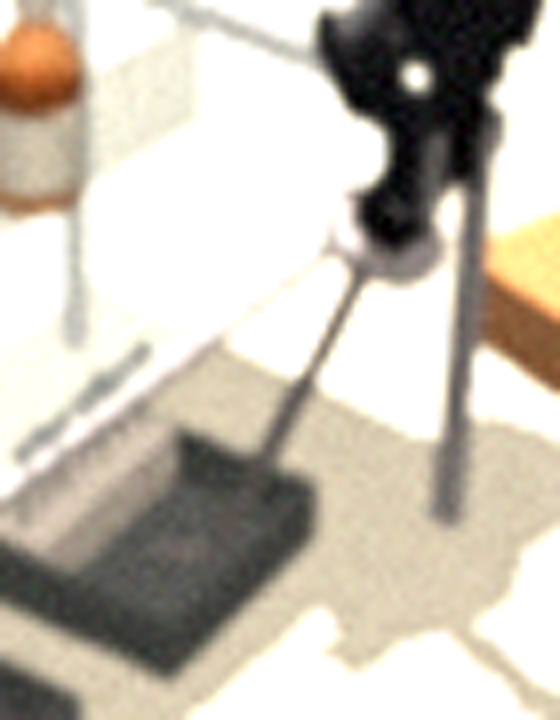

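The tip is inside the tray with no contact force (shaft at (262,460), foot faint near (190,530)). Now the first short drag, to check that it holds.

Request:
move_arm --pt "4 0 0 0 0" --pt "8 0 0 0 0" --pt "12 0 0 0 0" --pt "16 0 0 0 0" --pt "20 0 0 0 0" --pt "24 0 0 0 0" --pt "28 0 0 0 0" --pt "32 0 0 0 0" --pt "36 0 0 0 0" --pt "40 0 0 0 0" --pt "40 0 0 0 0" --newtons 100

```text
time: 16.25
tool_pos: [0.5204, -0.1566, 0.2364]
tcp_rot: [0.044, -3.141, 0.0]
wrist_force: [1.6, -0.5, -0.1]
width: 0.244
```

Run:
```python
from w import *
stt()
s=cam('scene')
g=lambda c,x0,x1,y0,y1,k:cv2.resize(np.clip(c['pixels'][y0:y1,x0:x1,::-1]*2.2,0,255).astype('uint8'),None,fx=k,fy=k,interpolation=2)
cv2.imwrite('pics/s12c.png',g(s,290,390,150,240,7))
```

```text
16.25 [ 0.5204 -0.1566  0.2364] f [ 1.6  -0.52 -0.12] tq [ 0.06 -0.31  0.01] w 0.244 q [-0.34  0.01  1.88 -0.    1.25 -1.94]
```

View pics/s12c.png

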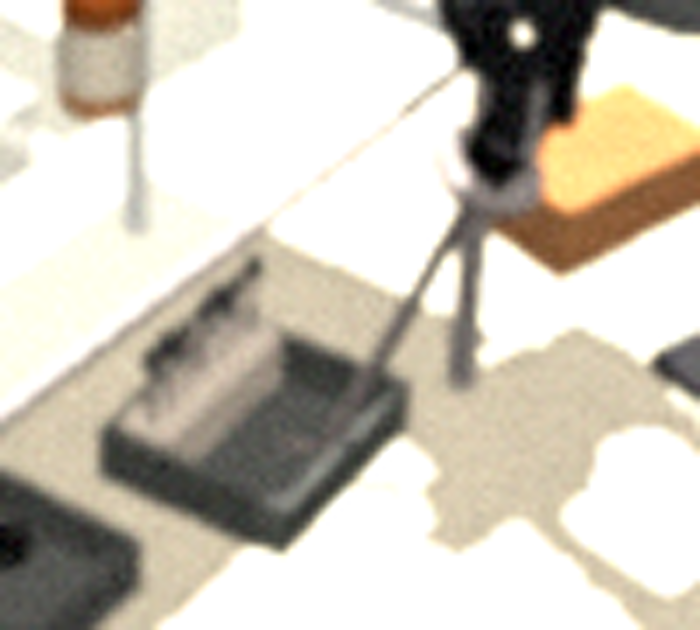

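The tray follows (bur block now at (210,390), clear in front). I'll keep dragging.

Request:
move_arm --pt "5 0 0 0 0" --pt "10 0 0 0 0" --pt "15 0 0 0 0" --pt "20 0 0 0 0" --pt "25 0 0 0 0" --pt "30 0 0 0 0" --pt "35 0 0 0 0" --pt "40 0 0 0 0" --pt "45 0 0 0 0" --pt "50 0 0 0 0" --pt "55 0 0 0 0" --pt "60 0 0 0 0" --pt "65 0 0 0 0" --pt "70 0 0 0 0" --pt "74 0 0 0 0" --pt "74 0 0 0 0" --newtons 100

```text
time: 17.9
tool_pos: [0.4463, -0.1586, 0.2362]
tcp_rot: [0.043, -3.141, -0.0]
wrist_force: [1.0, 0.3, -0.9]
width: 0.247
```

Run:
```python
from w import *
import pickle
stt()
s=cam('scene');t=cam('top');pickle.dump((s,t),open('13.pkl','wb'))
g=lambda c,x0,x1,y0,y1,k:cv2.resize(np.clip(c['pixels'][y0:y1,x0:x1,::-1]*1.8,0,255).astype('uint8'),None,fx=k,fy=k,interpolation=2)
cv2.imwrite('pics/s13c.png',g(s,290,410,150,260,6));cv2.imwrite('pics/t13c.png',g(t,320,420,140,240,6))
```

```text
17.9 [ 0.4463 -0.1586  0.2362] f [ 1.01  0.31 -0.94] tq [ 0.01 -0.35  0.01] w 0.247 q [-0.39 -0.13  2.01 -0.    1.26 -1.99]
```

View pics/s13c.png

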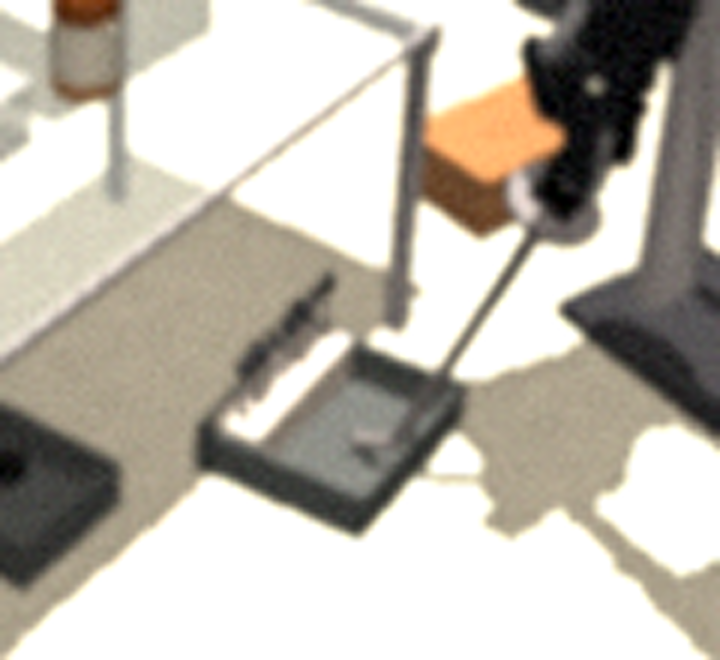

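View pics/t13c.png

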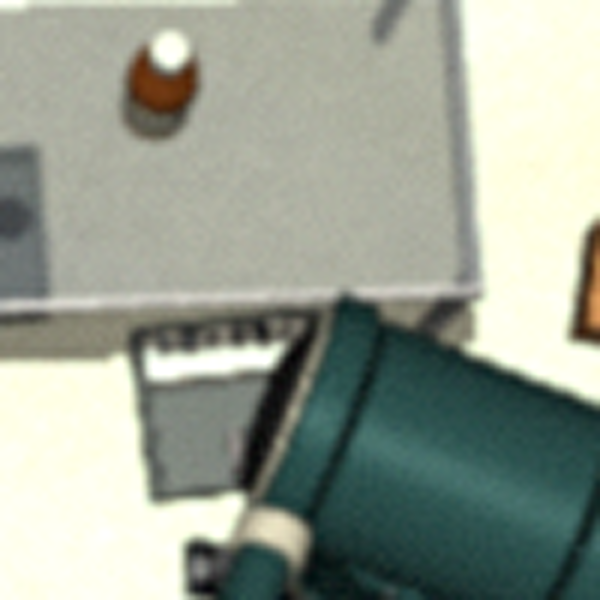

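Run:
```python
from h import *
import pickle
s,t=pickle.load(open('13.pkl','rb'))
Q=lambda x,y,z:onz(t,320+(x+.5)/6-.5,140+(y+.5)/6-.5,z).round(4)
print('FL,BL',Q(155,502,.03),Q(131,328,.03))
S=lambda x,y,z:onz(s,290+(x+.5)/6-.5,150+(y+.5)/6-.5,z).round(4)
print('scene FL bottom',S(357,535,0),'FR rim',S(467,385,.03),'BL rim',S(200,430,.03))
```

```text
FL,BL [ 0.518  -0.1063  0.03  ] [ 0.62   -0.0945  0.03  ]
scene FL bottom [ 0.5227 -0.1082  0.    ] FR rim [ 0.5287 -0.2116  0.03  ] BL rim [ 0.6134 -0.0921  0.03  ]
```

The tray centre is at x≈0.575 and the shelf edge at ≈0.593, so it's out by about 18 mm. I'll drag another 12 mm for margin, then back off the wall and lift the hook out.

Request:
move_arm --pt "4 0 0 0 0" --pt "8 0 0 0 0" --pt "12 0 0 0 0" --pt "12 0 0 0 0" --pt "12 0 0 0 0" --pt "9 0 0 0 0" --pt "6 0 0 0 0" --pt "6 0 -4 0 0" --pt "6 0 -12 0 0" --pt "6 0 -22 0 0" --pt "6 0 -35 0 0" --pt "6 0 -55 0 0" --pt "6 0 -80 0 0" --pt "6 0 -110 0 0" --pt "6 0 -145 0 0" --pt "6 0 -180 0 0" --pt "6 0 -215 0 0" --pt "6 0 -250 0 0" --pt "6 0 -280 0 0" --pt "6 0 -280 0 0" --newtons 100

```text
time: 20.0
tool_pos: [0.4417, -0.1591, 0.5232]
tcp_rot: [-0.044, 3.131, -0.007]
wrist_force: [0.5, 0.1, -0.7]
width: 0.245
```

Run:
```python
from w import *
import pickle
stt()
s=cam('scene');t=cam('top');pickle.dump((s,t),open('14.pkl','wb'))
g=lambda c,x0,x1,y0,y1,k:cv2.resize(np.clip(c['pixels'][y0:y1,x0:x1,::-1]*1.8,0,255).astype('uint8'),None,fx=k,fy=k,interpolation=2)
cv2.imwrite('pics/s14c.png',g(s,290,440,60,260,3.5));cv2.imwrite('pics/t14c.png',g(t,320,420,140,240,6))
```

```text
20.0 [ 0.4417 -0.1591  0.5232] f [ 0.46  0.11 -0.75] tq [0.05 0.04 0.06] w 0.245 q [-0.4  -0.18  1.54  0.    1.77 -2.  ]
```

View pics/s14c.png

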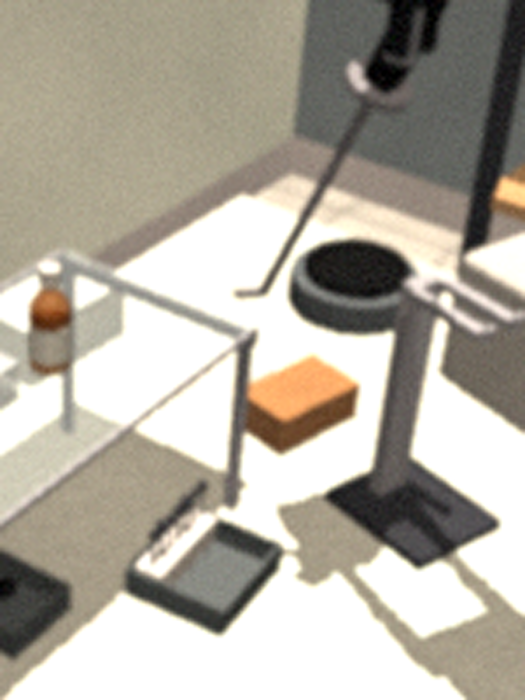

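View pics/t14c.png

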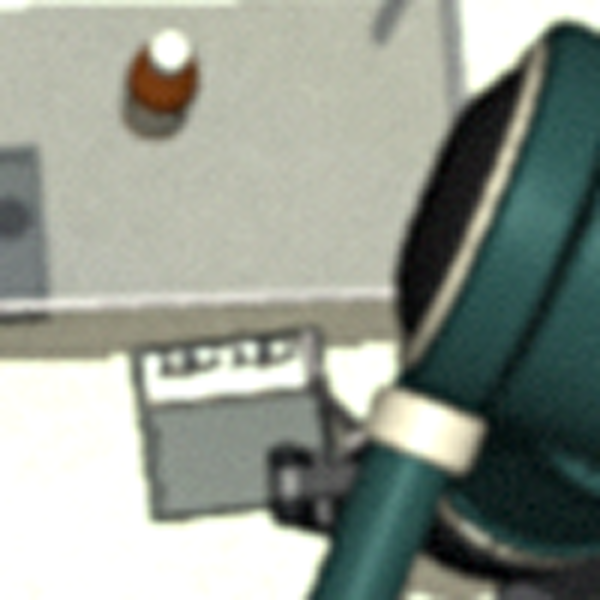

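The tray stands flat, clear of the shelf (crop (205,580) scene, (230,435) top), and the hook is out. Next I'll approach the stand with the foot pointing at the post, and straighten the hook by pushing its tip against the post front.

Run:
```python
from w import *
u=np.array([np.cos(np.radians(-15.3)),np.sin(np.radians(-15.3))])
p=np.array([.456,-.360])-.165*u
print(p,shift(p[0],p[1],.43,180-90-15.3))
```

```text
[ 0.29684803 -0.31646095] (array([ 148.6, -153.4,   87.5]), np.float64(16.9), np.float64(91.6))
```

Request:
move_arm --pt "20 -20 0 2 0" --pt "45 -45 0 5 0" --pt "70 -70 0 8 0" --pt "95 -100 0 11 0" --pt "120 -125 0 14 0" --pt "140 -145 0 17 0" --pt "148 -153 0 17 0" --pt "148 -153 30 17 0" --pt "148 -153 60 17 0" --pt "148 -153 80 17 0" --pt "148 -153 87 17 0" --pt "148 -153 87 17 0" --pt "148 -153 87 17 0" --newtons 60

```text
time: 21.4
tool_pos: [0.2976, -0.3158, 0.43]
tcp_rot: [0.42, 3.113, -0.001]
wrist_force: [0.4, -0.2, -1.4]
width: 0.246
```

Run:
```python
from w import *
stt();u=np.array([np.cos(np.radians(-15.3)),np.sin(np.radians(-15.3))])
p=np.array([.456,-.360])-.08*u
print(shift(p[0],p[1],.43,180-90-15.3))
s=cam('scene');g=lambda c,x0,x1,y0,y1,k:cv2.resize(np.clip(c['pixels'][y0:y1,x0:x1,::-1]*1.8,0,255).astype('uint8'),None,fx=k,fy=k,interpolation=2)
cv2.imwrite('pics/s15c.png',g(s,380,520,60,220,4))
```

```text
21.4 [ 0.2976 -0.3158  0.43  ] f [ 0.38 -0.24 -1.41] tq [-0.03  0.02 -0.1 ] w 0.246 q [-0.87 -0.26  1.77  0.    1.63 -2.18]
(array([-84.5,  -0.7,   0.1]), np.float64(-0.1), np.float64(74.6))
```

View pics/s15c.png

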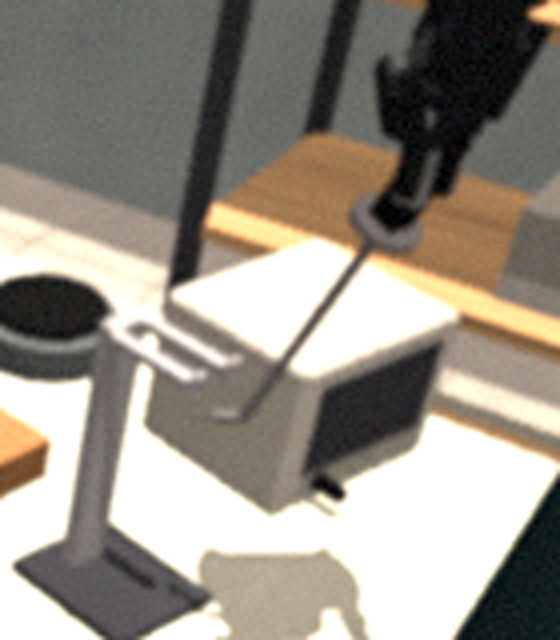

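The tip (crop (222,415)) is just in front of the fork opening, below the prongs, and aimed along the slot. Moving in.

Request:
move_arm --pt "-10 -1 0 0 0" --pt "-25 -1 0 0 0" --pt "-40 -1 0 0 0" --pt "-55 -1 0 0 0" --pt "-70 -1 0 0 0" --pt "-80 -1 0 0 0" --pt "-86 -1 0 0 0" --pt "-91 -1 0 0 0" --pt "-96 -1 0 0 0" --pt "-101 -1 0 0 0" --pt "-106 -1 0 0 0" --pt "-111 -1 0 0 0" --pt "-116 -1 0 0 0" --pt "-121 -1 0 0 0" --pt "-121 -1 0 0 0" --newtons 30

```text
time: 22.95
tool_pos: [0.4143, -0.349, 0.4283]
tcp_rot: [-0.421, -3.113, -0.001]
wrist_force: [-1.8, 0.6, -1.9]
width: 0.244
```

Run:
```python
from w import *
stt()
s=cam('scene');g=lambda c,x0,x1,y0,y1,k:cv2.resize(np.clip(c['pixels'][y0:y1,x0:x1,::-1]*1.8,0,255).astype('uint8'),None,fx=k,fy=k,interpolation=2)
cv2.imwrite('pics/s16c.png',g(s,370,490,60,220,4))
```

```text
22.95 [ 0.4143 -0.349   0.4283] f [-1.83  0.62 -1.88] tq [ 0.33  0.82 -0.  ] w 0.244 q [-0.75 -0.05  1.59  0.    1.6  -2.05]
```

View pics/s16c.png

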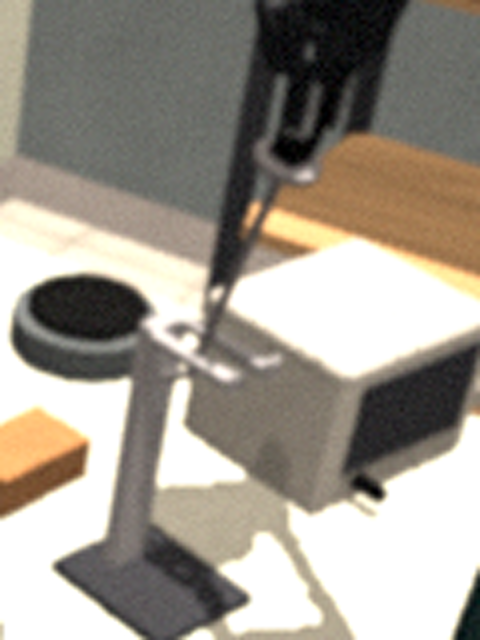

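The hook is straightening smoothly at 1.9 N. I'll keep going to the upright position, about 63 mm further.

Request:
move_arm --pt "-5 0 0 0 0" --pt "-10 0 0 0 0" --pt "-15 0 0 0 0" --pt "-20 0 0 0 0" --pt "-25 0 0 0 0" --pt "-30 0 0 0 0" --pt "-35 0 0 0 0" --pt "-40 0 0 0 0" --pt "-45 0 0 0 0" --pt "-50 0 0 0 0" --pt "-55 0 0 0 0" --pt "-60 0 0 0 0" --pt "-63 0 0 0 0" --pt "-63 0 0 0 0" --pt "-50 0 0 0 0" --pt "-50 0 -30 0 0" --pt "-50 0 -60 0 0" --pt "-50 0 -85 0 0" --pt "-50 0 -85 0 0" --newtons 30

```text
time: 24.9
tool_pos: [0.4627, -0.3629, 0.5202]
tcp_rot: [0.42, 3.103, -0.009]
wrist_force: [0.8, -0.2, -1.1]
width: 0.246
```

Run:
```python
from w import *
import pickle
stt()
s=cam('scene');pickle.dump(s,open('s17.pkl','wb'));k=5
im=cv2.resize(np.clip(s['pixels'][30:150,370:490,::-1]*1.8,0,255).astype('uint8'),None,fx=k,fy=k,interpolation=2)
T=bot.read_state()['tool_pos'];u=np.array([np.cos(np.radians(-15.3)),np.sin(np.radians(-15.3)),0])
for th,c in((-5,(0,0,255)),(0,(0,255,0)),(5,(255,0,0))):
    a=np.radians(th);G=T+[0,0,.019];pts=[]
    for x,z in((0,-48),(0,-243),(17.7,-260.7)):
        P=G+(u*(x*np.cos(a)-z*np.sin(a))+np.array([0,0,z*np.cos(a)+x*np.sin(a)]))/1000
        q=proj(s,P);pts.append((int((q[0]-370+.5)*k),int((q[1]-30+.5)*k)))
    for p in pts: cv2.circle(im,p,2,c,-1)
    print(th,pts)
cv2.imwrite('pics/s17c.png',im)
```

```text
24.9 [ 0.4627 -0.3629  0.5202] f [ 0.82 -0.2  -1.06] tq [0.01 0.01 0.  ] w 0.246 q [-0.71  0.05  1.33  0.    1.75 -2.01]
-5 [(343, 167), (299, 510), (273, 528)]
0 [(337, 165), (272, 496), (244, 511)]
5 [(331, 162), (245, 480), (218, 491)]
```

View pics/s17c.png

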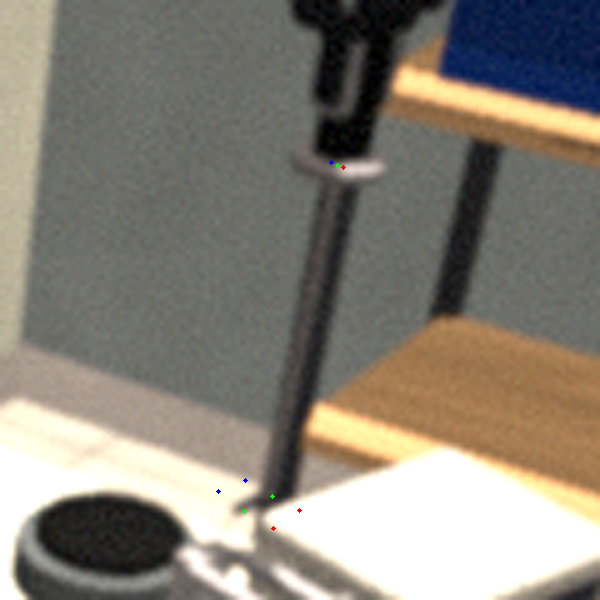

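The hook is upright again within about 1° (its tip at (240,508) matches the predicted upright tip). Next, the half turn back and the move above the seat.

Request:
move_arm --pt "0 0 0 8 0" --pt "0 0 0 16 0" --pt "0 0 0 24 0" --pt "0 0 0 32 0" --pt "0 0 0 40 0" --pt "0 0 0 48 0" --pt "0 0 0 56 0" --pt "0 0 0 64 0" --pt "0 0 0 72 0" --pt "0 0 0 80 0" --pt "0 0 0 88 0" --pt "0 0 0 96 0" --pt "0 0 0 104 0" --pt "0 0 0 112 0" --pt "0 0 0 120 0" --pt "0 0 0 128 0" --pt "0 0 0 136 0" --pt "0 0 0 144 0" --pt "0 0 0 150 0" --pt "0 0 0 150 0" --newtons 60

```text
time: 26.95
tool_pos: [0.4617, -0.3621, 0.5121]
tcp_rot: [-3.114, -0.399, 0.001]
wrist_force: [0.2, -0.3, -1.9]
width: 0.241
```

Run:
```python
from w import *
stt();print(shift(.4541,-.3596,.51,-105.3))
```

```text
26.95 [ 0.4617 -0.3621  0.5121] f [ 0.19 -0.34 -1.86] tq [ 0.01  0.01 -0.02] w 0.241 q [-0.71  0.06  1.34  0.    1.75  0.61]
(array([-6.7, -4.3,  2.1]), np.float64(29.9), np.float64(-75.4))
```

Request:
move_arm --pt "-3 -2 0 8 0" --pt "-6 -4 0 16 0" --pt "-7 -4 0 24 0" --pt "-7 -4 0 30 0" --pt "-7 -4 0 30 0" --pt "-7 -4 0 30 0" --newtons 60

```text
time: 27.55
tool_pos: [0.4539, -0.36, 0.5134]
tcp_rot: [-3.113, 0.415, 0.001]
wrist_force: [0.5, 0.1, -0.9]
width: 0.245
```

Run:
```python
from w import *
stt();print(shift(.4541,-.3596,.271,-105.3))
s=cam('scene');t=cam('top');k=4
im=cv2.resize(np.clip(s['pixels'][40:200,370:490,::-1]*1.8,0,255).astype('uint8'),None,fx=k,fy=k,interpolation=2)
cv2.imwrite('pics/s18c.png',im)
```

```text
27.55 [ 0.4539 -0.36    0.5134] f [ 0.47  0.06 -0.94] tq [ 0.03 -0.02 -0.02] w 0.245 q [-0.71  0.04  1.35  0.    1.75  1.12]
(array([ 2.000e-01, -3.000e-01,  2.424e+02]), np.float64(0.1), np.float64(-105.2))
```

View pics/s18c.png

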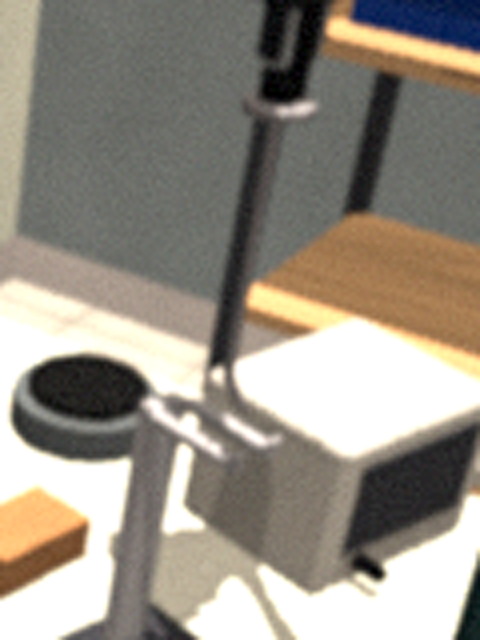

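The hook is above the slot with its foot over the slot at about (225,380). I'll lower it with a check near the end.

Request:
move_arm --pt "0 0 15 0 0" --pt "0 0 30 0 0" --pt "0 0 45 0 0" --pt "0 0 60 0 0" --pt "0 0 80 0 0" --pt "0 0 105 0 0" --pt "0 0 130 0 0" --pt "0 0 155 0 0" --pt "0 0 180 0 0" --pt "0 0 205 0 0" --pt "0 0 225 0 0" --pt "0 0 232 0 0" --pt "0 0 232 0 0" --newtons 40

```text
time: 28.95
tool_pos: [0.4533, -0.3595, 0.2806]
tcp_rot: [-3.112, 0.42, 0.004]
wrist_force: [-0.4, -0.2, -1.9]
width: 0.243
```

Run:
```python
from w import *
stt();print(shift(.4541,-.3596,.271,-105.3))
s=cam('scene');k=5
im=cv2.resize(np.clip(s['pixels'][90:220,370:480,::-1]*1.8,0,255).astype('uint8'),None,fx=k,fy=k,interpolation=2)
cv2.imwrite('pics/s19c.png',im)
```

```text
28.95 [ 0.4533 -0.3595  0.2806] f [-0.41 -0.21 -1.89] tq [-0.01  0.03  0.01] w 0.243 q [-0.71  0.06  1.75  0.    1.34  1.13]
(array([ 0.8, -0.1,  9.6]), np.float64(-0.1), np.float64(-105.4))
```

View pics/s19c.png

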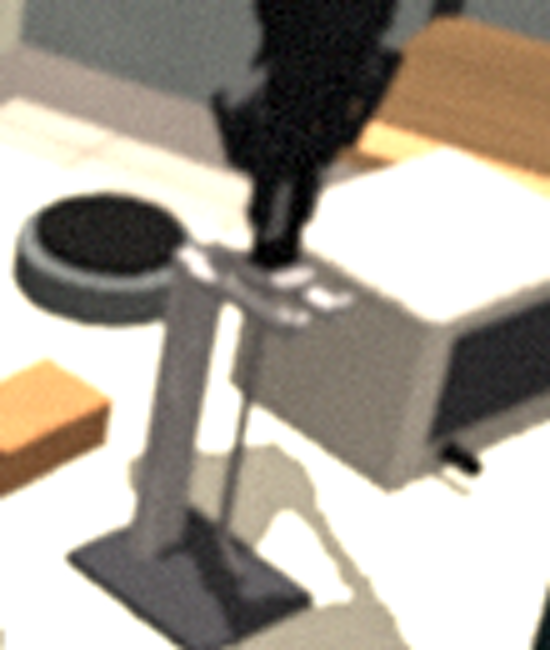

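Everything is aligned, with the collar just above the prongs. I'll lower the last 10 mm and watch the force.

Request:
move_arm --pt "0 0 3 0 0" --pt "0 0 6 0 0" --pt "0 0 9 0 0" --pt "0 0 9 0 0" --newtons 40

```text
time: 29.4
tool_pos: [0.4539, -0.3601, 0.2731]
tcp_rot: [-3.113, 0.421, 0.0]
wrist_force: [0.3, -1.0, -1.4]
width: 0.246
```

Request:
move_arm --pt "0 0 2 0 0" --pt "0 0 3 0 0" --pt "0 0 3 0 0" --newtons 30

```text
time: 29.7
tool_pos: [0.4542, -0.3603, 0.2715]
tcp_rot: [3.113, -0.421, 0.002]
wrist_force: [-1.8, 0.7, 3.6]
width: 0.245
```

Contact: +3.6 N, so the collar is on the prongs. Release.

Request:
move_arm --pt "0 0 0 0 30" --pt "0 0 0 0 40" --pt "0 0 0 0 60" --pt "0 0 0 0 80" --pt "0 0 0 0 100" --pt "0 0 0 0 100" --pt "0 0 0 0 100" --pt "0 0 0 0 100" --pt "0 0 -20 0 100" --pt "0 0 -50 0 100" --pt "0 0 -90 0 100" --pt "0 0 -130 0 100" --pt "0 0 -170 0 100" --pt "0 0 -170 0 100"

```text
time: 31.1
tool_pos: [0.4556, -0.3615, 0.4484]
tcp_rot: [3.106, -0.42, 0.016]
wrist_force: [-0.2, -0.2, -0.1]
width: 1.004
```

Run:
```python
from w import *
import pickle
stt()
s=cam('scene');t=cam('top');pickle.dump((s,t),open('20.pkl','wb'));k=5
g=lambda c,x0,x1,y0,y1,k:cv2.resize(np.clip(c['pixels'][y0:y1,x0:x1,::-1]*1.6,0,255).astype('uint8'),None,fx=k,fy=k,interpolation=2)
cv2.imwrite('pics/s20c.png',g(s,370,480,90,220,4.5));cv2.imwrite('pics/s20.png',s['pixels'][:,:,::-1]);cv2.imwrite('pics/t20.png',g(t,90,470,90,290,2))
```

```text
31.1 [ 0.4556 -0.3615  0.4484] f [-0.24 -0.2  -0.1 ] tq [ 0.02 -0.01 -0.03] w 1.004 q [-0.71  0.02  1.49 -0.    1.62  1.13]
```

View pics/s20c.png

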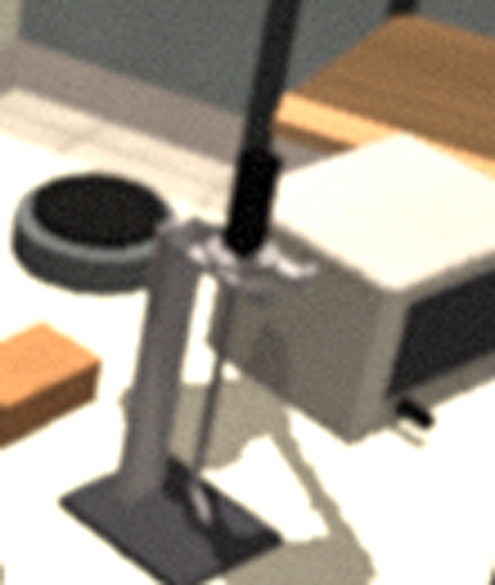

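View pics/t20.png

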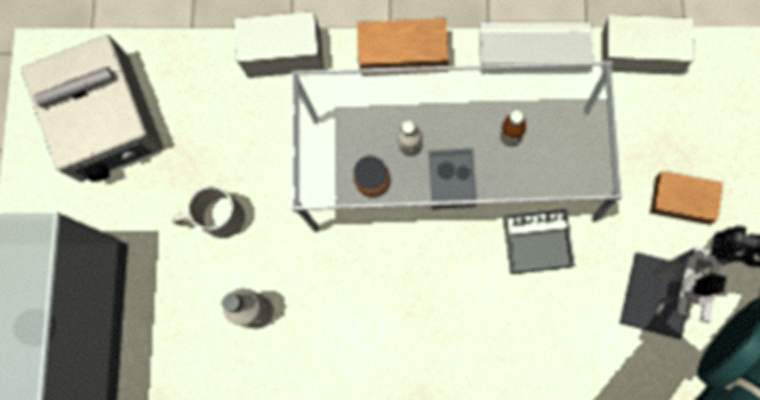

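View pics/s20.png

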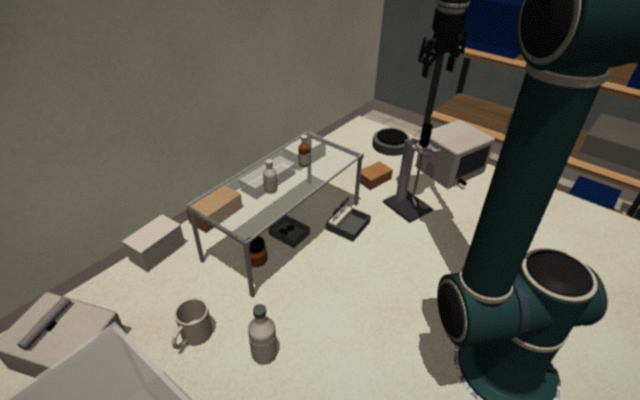

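The hook hangs upright, with its collar on both prongs at (245,255) in the crop. The tray stands out in front of the shelf and the other objects are unmoved. One last numeric check follows, with a few waiting rows first.

Request:
move_arm --pt "0 0 0 0 100" --pt "0 0 0 0 100" --pt "0 0 0 0 100" --pt "0 0 0 0 100" --pt "0 0 0 0 100"

```text
time: 31.7
tool_pos: [0.4539, -0.3601, 0.4397]
tcp_rot: [-3.113, 0.421, 0.001]
wrist_force: [-0.0, -0.5, 0.3]
width: 1.0
```

Run:
```python
from w import *
import pickle
s0,t0=pickle.load(open('20.pkl','rb'))
Q=lambda x,y,z:onz(t0,90+(x+.5)/2-.5,90+(y+.5)/2-.5,z)
c=[Q(*p,.03) for p in((504,217),(568,210),(573,266),(511,273))];print('tray',np.round(c,3),np.mean(c,0))
s=cam('scene');pts=[]
for v in range(120,155):
    for u in range(410,440):
        if s['pixels'][v,u].max()<35:
            p=dep(s,u,v)
            if .25<p[2]<.33 and np.hypot(p[0]-.454,p[1]+.36)<.05: pts.append(p)
pts=np.array(pts);print(len(pts),np.median(pts,0));top=pts[pts[:,2]>.308];print('handle top',top.mean(0),pts[:,2].max());low=pts[pts[:,2]<.27];print('low',low.mean(0) if len(low) else '')
d=np.abs(s['pixels'][90:220,370:430].astype(int)-s0['pixels'][90:220,370:430]);print('diff',d.mean(),d.max());stt()
```

```text
tray [[ 0.606 -0.095  0.03 ]
 [ 0.618 -0.207  0.03 ]
 [ 0.519 -0.212  0.03 ]
 [ 0.508 -0.105  0.03 ]] [ 0.56245935 -0.155154    0.03      ]
182 [ 0.44897852 -0.35035343  0.28761727]
handle top [ 0.45179965 -0.35569364  0.3122607 ] 0.31623413919594123
low [ 0.44994038 -0.3512738   0.26022917]
diff 2.1047863247863248 41
31.75 [ 0.454  -0.3601  0.4399] f [-0.29 -0.22  0.29] tq [ 0.01 -0.01  0.06] w 1.002 q [-0.71  0.03  1.5   0.    1.62  1.13]
```

Run:
```python
from w import *
print(bot.finish_job());stt()
```

```text
the job is handed in; nothing more can be done
None
the job is handed in; nothing more can be done
```

The tray is out from under the shelf and the hook is back in its stand. I handed the job in at about 31.8 s of the 58 s allowed; no verdict is reported.

**How it was done:** The moves cannot tilt the tool, and an upright hook cannot reach under the shelf. So I leaned the hook about 20° in the grip by pressing its shaft gently (about 2 N) against the stand's post. After the drag I straightened it the same way before hanging it back.

**Last checks:**
- **Tray:** its centre is at x ≈ 0.562 m and the shelf edge at about 0.593 m, so it is roughly 30 mm past the edge. It looks flat on the bench.
- **Hook:** it hangs upright with its collar on the prongs, and the handle top is where it was at the start to within about 2 mm.
- **Robot:** open, raised clear above the hook, with no contact force.
- **Bystanders:** none looked moved in the images; I did not measure them.

**What went wrong or disagreed:**
- **First dip:** the foot landed on the tray's front wall with about 7 N. I lifted it and slid it in deeper, and it then dragged cleanly at 1–2 N.
- **Cameras:** the two views disagreed by up to about 10 mm in places.
- **Tip depth:** the tip's depth in the tray was worked out from geometry (about 15 mm above the bench), not measured directly.

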